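# Check the air flask with the pen gauge

### The arm

A 6-joint arm with a two-finger parallel gripper is mounted at the origin on the work surface. World frame = base frame: x ahead of the robot, y to its left, z up, the work surface at z = 0. Lengths are in mm, angles in rad, forces in N, time in s.
With the tool pointing down it reaches from about 350 to 875 mm from the base axis. Payload 4.2 kg.
Tool frame: the origin (TCP) lies midway between the tips of the shut fingers; the grasp point (between the pads) lies 19 mm behind it; z points along the fingers, y is the direction in which the jaws open and shut (so a half turn about z gives the same grasp; the last joint's range is limited). The gripper opens to 85 mm and grips with 20 to 120 N. Pads are 22 mm wide; open, the fingers measure 114 mm over their backs; the gripper's body (76 mm by 85 mm) begins 54 mm behind the grasp point. The pads swing forward as they close: fully open they stand 13 mm farther back than shut.
Start: joints at [-1.052, 0.385, 0.008, 0, -1.194, -0.259], TCP at [160.571, -604, 231.312] pointing down, gripper open.
Joint ranges: [-3.14, 3.14], [-1.21, 2.06], [-1.07, 1.41], [-3.16, 2.05], [-2.99, -0.16], [-3.1, 3.1]. Speed limits (rad/s): [2.79, 2.79, 3.14, 3.14, 3.14, 3.14].

### API

Orientations are given as a unit quaternion [x, y, z, w].
In Python, from bench import arm gives the robot as it stands.
- The arm moves only by the tool servo_tool, never from a script. Its argument "rows" is a list of rows, each an object of numbers: "fingers": the finger opening in cm, from 0 to 8.54; "x", "y", "z": the shift along the tool's x, y, z in cm; "turn": the turn about the tool's z in degrees. A call has 1 to 10 rows; each row shifts and turns the commanded pose from where the row before left it, along the tool's axes as they then stand; what a row does not reach is not made up. A row lasts 1/12 s, in which the tool goes at most 41.7 mm and 7.16 degrees, less where a joint would pass 70% of its speed; a pose out of reach is approached as far as the arm can. A call is refused whole if a number of a shift passes 4.17 or a number of a turn 7.16, either way. A call with a gripper value outside its range is refused whole. The fingers move at their own pace and stop on an object; the grip force is fixed at half the most. Time passes only in rows, so rows that do not move let the fingers close. It gives the time, the measured TCP pose, the force and the opening at its end, in the units of the state.
- arm.read_state(): the state, without advancing time (a new reading comes with each control period).
- arm.get_image(name): name is "side" or "top"; returns (picture, depth): 400x640x3 uint8, red, green, blue; 400x640 float32, mm along the optical axis (not along the pixel's ray), 0 where there is no reading.
- arm.camera_model(name): a dict with "fx", "fy", "cx", "cy" (pixels), "pose" (4x4, takes a point from camera to world coordinates). Camera axes: x right, y down, z forward; pixel columns grow to the right and rows downward; lengths in mm; the calibration is good to about 2 mm. A picture is of the moment at which its call begins. camera_model takes no time and is no camera call.
- arm.job_done(): hands the job in, once; it reports no verdict.
The state is a dict: "clock": time; "joints": joint angles; "joint_vel": joint speeds; "joint_efforts": joint torques, N m; "position": TCP position; "ee_rot": TCP orientation; "contact_force": force on the tool from outside, world axes, zero at the start; "wrist_torque": the same for the moment, N m; "gripper_width": finger opening in mm.
Only numpy, scipy, OpenCV 4.12 (cv2) and the standard library are available. Lean on these libraries where they do the work, as an engineer would, in place of code of your own. Each camera call takes 0.05 s, during which the arm holds its last target.

### The job

Take the steel pen gauge out of the toothbrush stand, set its open end squarely over the valve stem of the squat air flask and press straight down until it is well down on the rubber seal, holding a steady push of about 15 to 20 newtons for a good second so that the pressure pushes the white rod out. Never lean on it with more than 24 newtons. Then stand the gauge back upright, open end down, in any free slot of the stand, let go with the rod still showing its reading, and leave the other things where they are.

Things in the scene. Friction and masses are not known exactly. Their poses are not given: they have to be found in the camera images.
- stand: Pale grey hard-silicone toothbrush stand, fixed: block 52 mm (x) by 176 mm (y), 60 mm tall, origin centre of underside. Five round blind slots, 24 mm wide, 45 mm deep (floors 15 mm above the shelf), in a row along its y at y = -64, -32, 0, 32, 64 mm, x = 0. At the start gauge, toothbrush and tongue cleaner stand at -64, 0 and 64 mm, in any order; -32 and 32 mm are empty.
- gauge: Pen-shaped steel gauge, about 110 g, loose, upright in a slot, open end down: round tube 16 mm wide, 115 mm long, its lowest 14 mm flared to a 20.5 mm chuck. Origin: centre of the open lower end; z runs up the tube. Grip the tube above z = 50 mm; leave 30 mm free above its top for the rod.
- gauge_mouth (a point): Centre of the gauge's open end (same point as its origin). The bore is 10 mm wide; a piston on a 0.45 N/mm spring waits 8 mm inside. Pressed over the stem, the piston meets the stem's tip when the open end is 24 mm above the seal; the force grows to the stem's push, stays level while the stem sinks, then grows again by 4 N per mm as the chuck squashes the seal.
- gauge_top (a point): Centre of the top face of the gauge's tube, 115 mm above its open end; 130 mm above the shelf at the start.
- rod (a joint): White indicator rod in the gauge's top, 5 mm thick, in metres: 0 = in (it then stands 4 mm out of the tube), growing as it comes out, 0.026 at most. The piston pushes it out and its drag of 1 N keeps it out afterwards. The reading is about (stem push - 1 N) / 0.45 N/mm: 12 to 20 mm.
- flask: Squat aluminium air flask, fixed, 84 mm wide (foot ring 92 mm), 70 mm tall to the shoulder; the valve stands upright on its axis. Origin: centre of the underside, on the shelf.
- flask_shoulder (a point): On the flask's axis, 70 mm above its underside. Above it: a firm brass neck 18 mm wide, screwed out 8 to 28 mm (differs, not measured); on that a black rubber seal 25 mm wide, 14 mm tall, which yields 7 mm; through it a brass stem 7 mm thick with a 3 mm tapered tip, reaching 32 mm above the seal. A hidden pressure holds the stem out with a constant 6.4 to 10 N; it sinks up to 26 mm.
- toothbrush: White toothbrush with a thick round handle (20 mm), 142 mm long, standing in a slot; a bystander. Origin: centre of its underside.
- tongue_cleaner: Tongue cleaner with a thick round handle (20 mm) and a flat loop on top, 137 mm long, standing in a slot; a bystander. Origin: centre of its underside.
- tumbler: Steel tumbler, 72 mm wide, 100 mm tall; a bystander. Origin: centre of its underside.
- soap_box: Empty open plastic soap box, 75 by 110 by 35 mm; a bystander. Origin: centre of its underside.
- soap_bar: White bar of soap, 75 by 45 by 22 mm, lying between stand and flask; a bystander. Origin: centre of its underside.
- cream_jar: Small white jar with a metal cap, 60 mm wide, 50 mm tall; a bystander. Origin: centre of its underside.
- wash_bottle: Amber bottle, 56 mm wide, 150 mm tall; a bystander. Origin: centre of its underside.

How it is judged:
By the outcome, as a careful person would: the job done as asked, in the order asked, and still so for the second after the job is handed in, with the robot touching nothing.
It also fails if it takes over 64 s, if anything falls off the work surface, if the arm or the gripper's body presses on something with over 40 N, if the wrist force passes 120 N, or if a joint passes its speed limit or range.

## Working session

There is one attempt and no reset: what is moved stays moved. The work goes in short steps, Python scripts to look and compute and a tool call to move; the robot and the scene stay as the last step left them, time stands still between calls to the robot, and variables do not carry over. Pictures are saved under pics/ and viewed, and the job is handed in when it is done.

Besides the shell and the picture viewer there is one more tool, called as a command line: name --argument value ..., lists and objects as JSON in quotes. servo_tool: Moves the arm, as the interface text tells. Its arguments: {"type":"object","properties":{"rows":{"type":"array","items":{"type":"object","properties":{"fingers":{"type":"number"},"x":{"type":"number"},"y":{"type":"number"},"z":{"type":"number"},"turn":{"type":"number"}}}}},"required":["rows"]}

```bash
mkdir -p pics; ls; python3 - <<'E'
from bench import arm
import cv2,numpy as np
s=arm.read_state(); print({k:np.round(v,3).tolist() for k,v in s.items()})
for n in("side","top"):
    im,d=arm.get_image(n); cv2.imwrite(f"pics/{n}0.png",im[:,:,::-1]); np.savez(f"pics/{n}0.npz",im=im,d=d)
    m=arm.camera_model(n); print(n,{k:np.round(v,3).tolist() for k,v in m.items()})
E
```

```text
pics
{'clock': 0.0, 'joints': [-1.052, 0.386, 0.007, -0.001, -1.194, -0.259], 'joint_vel': [0.001, -0.002, -0.001, 0.0, -0.001, -0.002], 'joint_efforts': [0.001, -39.229, 18.84, 4.186, -0.005, 0.0], 'position': [160.428, -603.45, 230.231], 'ee_rot': [-0.129, 0.992, 0.001, -0.0], 'contact_force': [-0.275, -0.146, -0.881], 'wrist_torque': [0.021, 0.066, -0.012], 'gripper_width': 85.54}
side {'fx': 475.63, 'fy': 475.63, 'cx': 317.895, 'cy': 202.117, 'pose': [[-0.873, -0.337, 0.352, 207.587], [-0.487, 0.58, -0.653, 825.298], [0.016, -0.742, -0.671, 858.115], [0.0, 0.0, 0.0, 1.0]]}
top {'fx': 365.921, 'fy': 365.921, 'cx': 322.976, 'cy': 196.231, 'pose': [[0.019, -0.996, 0.091, 506.256], [-1.0, -0.017, 0.022, 111.853], [-0.02, -0.092, -0.996, 1058.455], [0.0, 0.0, 0.0, 1.0]]}
```

View pics/side0.png

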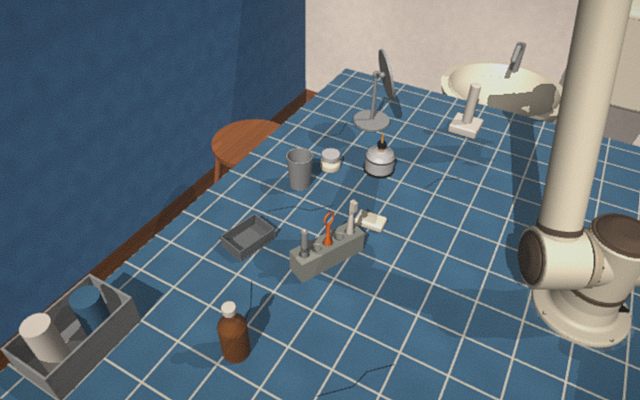

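View pics/top0.png

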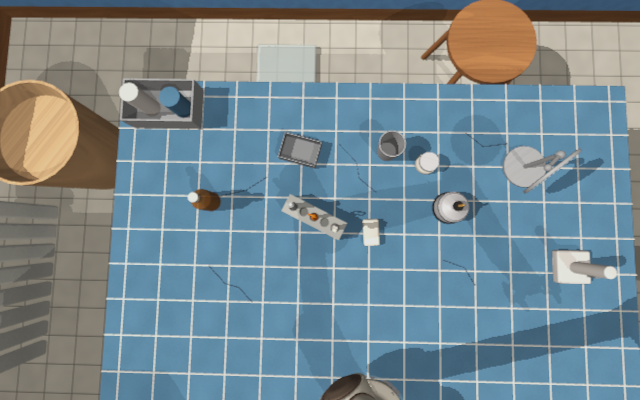

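The side view shows the stand at about (328,250), with a grey upright (305,240), an orange one and a white one in it. The flask is at (380,158) and the soap at (372,222). I'll zoom in.

```bash
python3 - <<'E'
import cv2
a=cv2.imread("pics/side0.png");b=cv2.imread("pics/top0.png")
cv2.imwrite("pics/z1.png",cv2.resize(a[120:290,260:420],None,fx=3.5,fy=3.5,interpolation=cv2.INTER_CUBIC))
cv2.imwrite("pics/z2.png",cv2.resize(b[125:255,270:480],None,fx=3.8,fy=3.8,interpolation=cv2.INTER_CUBIC))
E
```

```text
(no output)
```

View pics/z1.png

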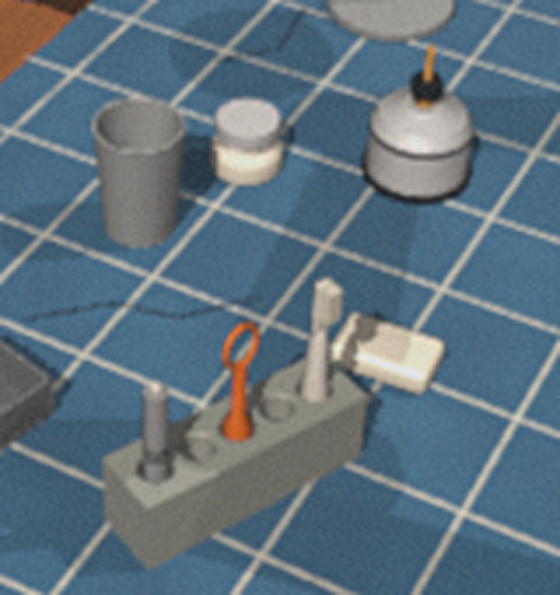

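View pics/z2.png

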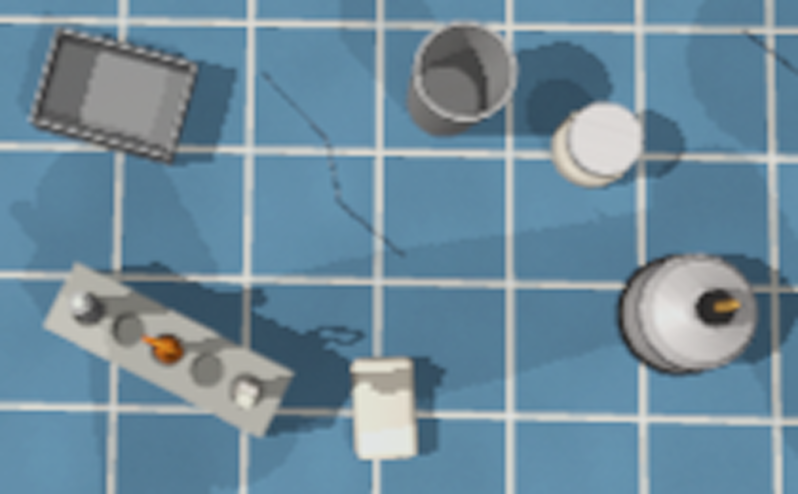

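The close-up shows the gauge at the left end slot (top-view pixel about 292,206), the orange tongue cleaner in the middle and the white toothbrush at the right end. Next I'll measure with depth and masks.

```bash
cat > h.py <<'E'
import numpy as np,cv2
from bench import arm
def cloud(n,d):
    m=arm.camera_model(n);v,u=np.mgrid[:400,:640]
    p=np.stack([(u-m['cx'])/m['fx']*d,(v-m['cy'])/m['fy']*d,d],-1)
    P=m['pose'];return p@P[:3,:3].T+P[:3,3]
def ray(n,u,v,z):
    m=arm.camera_model(n);P=m['pose'];r=P[:3,:3]@np.array([(u-m['cx'])/m['fx'],(v-m['cy'])/m['fy'],1])
    return P[:3,3]+r*(z-P[2,3])/r[2]
def proj(n,p):
    m=arm.camera_model(n);P=m['pose'];q=P[:3,:3].T@(np.array(p)-P[:3,3]);return [m['cx']+m['fx']*q[0]/q[2],m['cy']+m['fy']*q[1]/q[2]]
E
python3 - <<'E'
from h import *
for n in('top','side'):
    z=np.load(f'pics/{n}0.npz');w=cloud(n,z['d']);ok=z['d']>0
    X,Y,Z=w[...,0],w[...,1],w[...,2]
    # table
    t=ok&(abs(Z)<15)&(X>350)&(X<600)&(Y>-300)&(Y<250);print(n,'table z',np.median(Z[t]))
    # stand
    r=(0,0)
    box=ok&(X>380)&(X<560)&(Y>40)&(Y<230)
    m=box&(Z>50)&(Z<68)
    rect=cv2.minAreaRect(w[m][:,:2].astype(np.float32));print('stand',m.sum(),rect,np.median(Z[m]))
    print('tall',[ (np.round(np.median(w[box&(Z>a)&(Z<a+15)],0),1).tolist(),(box&(Z>a)&(Z<a+15)).sum()) for a in (75,90,105,120,135)])
    m=box&(Z>75)
    nn,l,st,c=cv2.connectedComponentsWithStats(m.astype(np.uint8))
    for i in range(1,nn):
        q=w[l==i]; print('comp',st[i],np.round(c[i],1),np.round(q.mean(0),1),'max',np.round(q[q[:,2].argmax()],1))
    # flask
    f=ok&(X>380)&(X<650)&(Y<-150)&(Y>-400)&(Z>15)
    nn,l,st,c=cv2.connectedComponentsWithStats(f.astype(np.uint8))
    for i in range(1,nn):
        if st[i][4]<20: continue
        q=w[l==i]; print('fl',st[i],np.round(q.mean(0),1),'min',np.round(q.min(0),1),'max',np.round(q.max(0),1))
E
```

```text
top table z -1.2403587882386091
stand 676 ((536.74365234375, 151.59413146972656), (157.9005584716797, 51.14984130859375), 64.5003433227539) 58.65671377963588
tall [([528.2, 131.7, 81.1], np.int64(4)), ([516.6, 104.9, 102.1], np.int64(6)), ([538.4, 156.9, 117.7], np.int64(5)), ([543.1, 169.4, 123.9], np.int64(1)), ([539.8, 152.8, 145.4], np.int64(15))]
comp [307 214  11   5  27] [312.3 216.1] [540.  157.8 134. ] max [539.6 157.6 153.6]
comp [332 225   6   8  33] [334.  228.1] [510.9 102.7 140.6] max [513.6  97.9 157.9]
fl [523 168  37  26 178] [ 626.5 -355.4  236.6] min [ 603.6 -391.5  151.7] max [ 649.6 -340.5  268.5]
fl [435 192  34  31 834] [ 574.2 -215.4   60.2] min [ 534.3 -265.9   15. ] max [ 617.5 -181.1  125.2]
side table z 0.06701259305845042
stand 858 ((538.417724609375, 149.1816864013672), (161.24786376953125, 55.69775390625), 63.46001434326172) 59.53498312286928
tall [([518.4, 106.2, 82.4], np.int64(48)), ([516.4, 105.7, 97.9], np.int64(49)), ([538.0, 150.4, 113.3], np.int64(48)), ([517.2, 106.9, 129.2], np.int64(45)), ([515.0, 106.9, 143.7], np.int64(66))]
comp [347 200  10  29 177] [351.3 213.2] [511.1 103.6 121.6] max [512.4 102.3 157.5]
comp [323 212  11  28 112] [327.7 225.2] [541.6 158.6 115.8] max [540.7 156.7 152.1]
fl [385  57   9  43 251] [ 627.  -362.8  207.8] min [ 602.6 -399.8  131.1] max [ 649.8 -338.3  268.6]
fl [364 133  31  41 773] [ 570.9 -206.2   54.8] min [ 534.5 -262.7   15.2] max [ 617.9 -179.9  124.9]
```

```bash
python3 - <<'E'
from h import *
from scipy.optimize import least_squares
def axisfit(q,r):
    f=lambda p:np.hypot(q[:,0]-p[0],q[:,1]-p[1])-r
    s=least_squares(f,q[:,:2].mean(0)-[0,0],loss='soft_l1',f_scale=1.5);return s.x.round(1),np.abs(s.fun).mean().round(2)
for n in('top','side'):
    z=np.load(f'pics/{n}0.npz');w=cloud(n,z['d']);ok=z['d']>0
    X,Y,Z=w[...,0],w[...,1],w[...,2]
    box=ok&(X>440)&(X<640)&(Y>40)&(Y<270)
    m=box&(Z>52)&(Z<66)
    rect=cv2.minAreaRect(w[m][:,:2].astype(np.float32));print(n,'stand',m.sum(),rect)
    m=box&(Z>72)
    nn,l,st,c=cv2.connectedComponentsWithStats(m.astype(np.uint8),connectivity=8)
    for i in range(1,nn):
        q=w[l==i]; print('comp',st[i],np.round(c[i],1),np.round(q.mean(0),1),'max',np.round(q[q[:,2].argmax()],1))
        if len(q)>15 and n=='side':
            k=(q[:,2]<115); print('  axis r8',axisfit(q[k],8.))
    fl=ok&(X>480)&(X<660)&(Y<-150)&(Y>-300)
    for a,b,r in((12,20,42),(20,55,42),(60,72,None),(80,90,None),(90,105,12.5),(105,130,None),(130,180,None)):
        k=fl&(Z>a)&(Z<b)
        if k.sum()<3: print(a,b,k.sum());continue
        q=w[k];print(a,b,len(q),np.round(np.median(q,0),1),q.min(0).round(1),q.max(0).round(1),axisfit(q,r) if r else '')
E
python3 - <<'E'
import cv2
a=cv2.imread("pics/side0.png");b=cv2.imread("pics/top0.png")
x=cv2.resize(a[125:185,355:405],None,fx=8,fy=8,interpolation=cv2.INTER_NEAREST)
y=cv2.resize(b[180:240,425:475],None,fx=8,fy=8,interpolation=cv2.INTER_NEAREST)
cv2.imwrite("pics/z3.png",cv2.hconcat([x,y]))
x=cv2.resize(a[220:285,285:345],None,fx=7,fy=7,interpolation=cv2.INTER_NEAREST)
y=cv2.resize(b[190:240,275:325],None,fx=7,fy=7,interpolation=cv2.INTER_NEAREST)
y=cv2.copyMakeBorder(y,0,x.shape[0]-y.shape[0],0,0,cv2.BORDER_CONSTANT)
cv2.imwrite("pics/z4.png",cv2.hconcat([x,y]))
E
```

```text
top stand 931 ((541.2844848632812, 159.2061309814453), (175.51698303222656, 52.0206184387207), 64.02375030517578)
comp [287 202   9   7  45] [290.9 205. ] [568.2 214.5 118. ] max [569.6 217.6 134.5]
comp [307 214  11   6  31] [312.5 216.2] [540.1 157.5 126.2] max [539.6 157.6 153.6]
comp [332 225   6   8  34] [334.1 228.1] [511.  102.4 138.6] max [513.6  97.9 157.9]
12 20 20 [ 561.1 -188.1   16.8] [ 535.  -218.5   12.3] [ 610.9 -182.    18.6] (array([ 576.1, -224.1]), np.float64(0.33))
20 55 217 [ 568.9 -196.    48.6] [ 534.3 -265.9   20. ] [ 617.5 -181.1   55. ] (array([ 576.4, -224.4]), np.float64(1.54))
60 72 338 [ 573.8 -217.3   63.6] [ 542.  -257.6   60. ] [ 610.1 -187.4   70.8] 
80 90 45 [ 575.4 -219.    87.9] [ 562.8 -234.2   80.2] [ 589.2 -209.9   90. ] 
90 105 36 [ 575.  -220.5   92.3] [ 567.1 -233.5   90. ] [ 586.  -212.   104.2] (array([ 576.6, -230. ]), np.float64(3.33))
105 130 12 [ 575.9 -222.6  118.6] [ 573.5 -226.   106.7] [ 579.5 -220.6  125.2] 
130 180 0
side stand 1149 ((542.2529296875, 156.824951171875), (178.4960174560547, 56.37798309326172), 63.746246337890625)

[... 326 characters left out ...]
2 107.3] max [567.9 212.9 135.4]
  axis r8 (array([570.8, 214. ]), np.float64(0.88))
12 20 63 [ 564.6 -190.7   15.9] [ 536.7 -229.7   12.4] [ 614.  -180.7   20. ] (array([ 578., -226.]), np.float64(1.45))
20 55 320 [ 564.  -191.1   39.3] [ 534.5 -239.3   20.3] [ 617.9 -179.9   55. ] (array([ 577.9, -226.7]), np.float64(1.61))
60 72 228 [ 569.7 -214.5   64.7] [ 543.2 -258.1   60.1] [ 611.9 -187.9   71.6] 
80 90 29 [ 573.7 -217.    85.7] [ 563.9 -234.6   80.1] [ 586.7 -208.8   89.9] 
90 105 41 [ 576.4 -222.4   92.5] [ 565.6 -237.7   90.5] [ 589.7 -211.2  103.5] (array([ 581.4, -230. ]), np.float64(3.49))
105 130 18 [ 576.4 -222.8  116.3] [ 573.2 -227.5  105.8] [ 580.8 -219.8  124.9] 
130 180 0
```

View pics/z3.png

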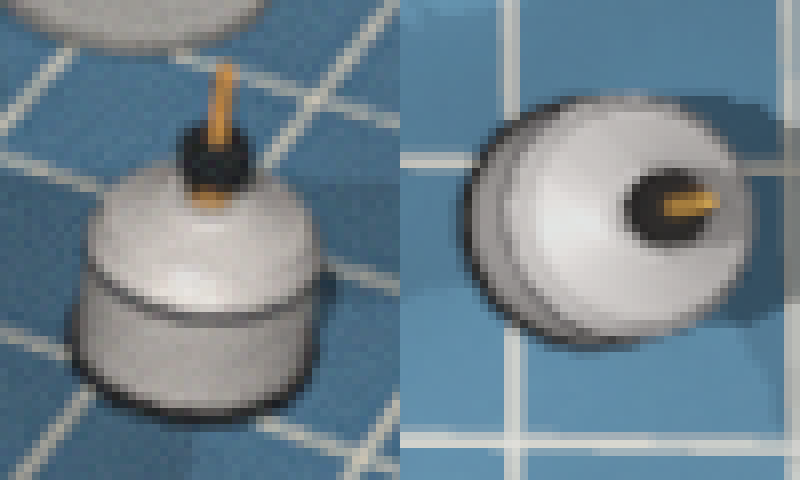

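View pics/z4.png

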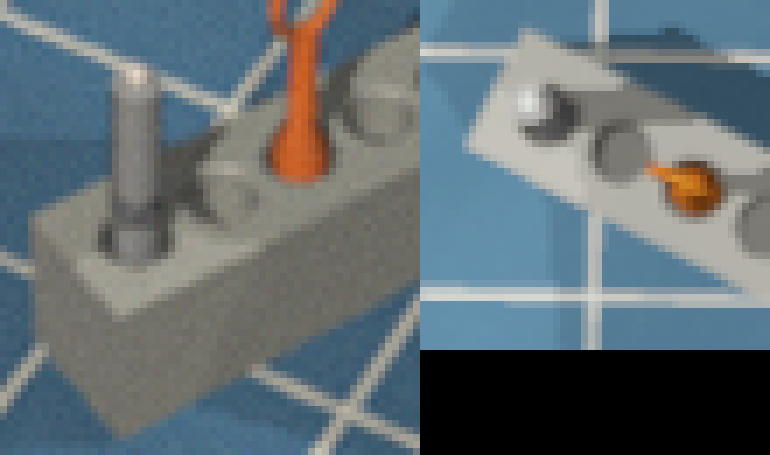

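Measured so far:
- **Gauge:** axis about (570.5, 214.5), jaws to close at yaw 154°, across the row.
- **Flask:** stem about (576.7, -225), seal top z≈92.

I'll turn the wrist first.

servo_tool --rows '[{"turn": -7,"fingers": 8.5},{"turn": -7},{"turn": -7},{"turn": -7},{"turn": -7},{"turn": -7},{"turn": -7},{}]'

```text
invalid input at $.rows[0]: expected keys fingers, x, y, z, turn
```

```bash
cat >> h.py <<'E'
from scipy.spatial.transform import Rotation as Ro
def go(x,y,z):
    s=arm.read_state();R=Ro.from_quat(s['ee_rot']).as_matrix()
    d=R.T@(np.array([x,y,z])-s['position'])/10
    print('clock',s['clock'],'pos',np.round(s['position'],1),'yaw',np.degrees(np.arctan2(R[1,1],R[0,1])).round(2),'zax',R[:,2].round(4),'shift cm',d.round(2),'F',np.round(s['contact_force'],2),'T',np.round(s['wrist_torque'],2),'w',round(float(s['gripper_width']),1))
E
python3 -c "
from h import *
go(570.5,214.5,230)
print(arm.read_state()['joints'])"
```

```text
clock 0.1 pos [ 160.4 -603.5  230.3] yaw 104.88 zax [-6.0e-04  1.9e-03 -1.0e+00] shift cm [-60.64  68.53   0.16] F [-0.34  0.39  0.49] T [ 0.   -0.04 -0.03] w 85.6
[-1.05241759e+00  3.85486560e-01  6.77879415e-03 -4.06642083e-04
 -1.19403125e+00 -2.58586953e-01]
```

All keys are needed in every row.

servo_tool --rows '[{"x": 0,"y": 0,"z": 0,"turn": -7,"fingers": 8.5},{"x": 0,"y": 0,"z": 0,"turn": -7,"fingers": 8.5},{"x": 0,"y": 0,"z": 0,"turn": -7,"fingers": 8.5},{"x": 0,"y": 0,"z": 0,"turn": -7,"fingers": 8.5},{"x": 0,"y": 0,"z": 0,"turn": -7,"fingers": 8.5},{"x": 0,"y": 0,"z": 0,"turn": -7,"fingers": 8.5},{"x": 0,"y": 0,"z": 0,"turn": -7,"fingers": 8.5},{"x": 0,"y": 0,"z": 0,"turn": 0,"fingers": 8.5}]'

```text
clock: 0.77
position: [160.5, -603.7, 230.7]
ee_rot: [-0.53, 0.848, 0.001, 0.0]
contact_force: [-0.8, 0.1, -0.1]
gripper_width: 84.9
```

```bash
python3 -c "
from h import *
go(570.5,214.5,230)"
```

```text
clock 0.7667 pos [ 160.5 -603.7  230.7] yaw 153.99 zax [-4.0e-04  1.2e-03 -1.0e+00] shift cm [-91.51  -0.97   0.15] F [-0.79  0.08 -0.06] T [-0.   -0.01  0.  ] w 84.9
```

servo_tool --rows '[{"x": -3,"y": 0,"z": 0,"turn": 0,"fingers": 8.5},{"x": -3,"y": 0,"z": 0,"turn": 0,"fingers": 8.5},{"x": -3,"y": 0,"z": 0,"turn": 0,"fingers": 8.5},{"x": -3,"y": 0,"z": 0,"turn": 0,"fingers": 8.5},{"x": -3,"y": 0,"z": 0,"turn": 0,"fingers": 8.5},{"x": -3,"y": 0,"z": 0,"turn": 0,"fingers": 8.5},{"x": -3,"y": 0,"z": 0,"turn": 0,"fingers": 8.5},{"x": -3,"y": 0,"z": 0,"turn": 0,"fingers": 8.5},{"x": -3,"y": 0,"z": 0,"turn": 0,"fingers": 8.5},{"x": -3,"y": 0,"z": 0,"turn": 0,"fingers": 8.5}]'

```text
clock: 1.6
position: [292.8, -333.2, 231.2]
ee_rot: [-0.527, 0.85, 0.0, 0.0]
contact_force: [0.7, 0.1, -0.3]
gripper_width: 85.1
```

servo_tool --rows '[{"x": -3,"y": 0,"z": 0,"turn": 0,"fingers": 8.5},{"x": -3,"y": 0,"z": 0,"turn": 0,"fingers": 8.5},{"x": -3,"y": 0,"z": 0,"turn": 0,"fingers": 8.5},{"x": -3,"y": 0,"z": 0,"turn": 0,"fingers": 8.5},{"x": -3,"y": 0,"z": 0,"turn": 0,"fingers": 8.5},{"x": -3,"y": 0,"z": 0,"turn": 0,"fingers": 8.5},{"x": -3,"y": 0,"z": 0,"turn": 0,"fingers": 8.5},{"x": -3,"y": 0,"z": 0,"turn": 0,"fingers": 8.5},{"x": -3,"y": 0,"z": 0,"turn": 0,"fingers": 8.5},{"x": -3,"y": 0,"z": 0,"turn": 0,"fingers": 8.5}]'

```text
clock: 2.43
position: [424.8, -63.8, 231.3]
ee_rot: [-0.528, 0.849, 0.0, 0.0]
contact_force: [0.1, 0.5, 0.3]
gripper_width: 84.9
```

servo_tool --rows '[{"x": -3,"y": 0,"z": 0,"turn": 0,"fingers": 8.5},{"x": -3,"y": 0,"z": 0,"turn": 0,"fingers": 8.5},{"x": -3,"y": 0,"z": 0,"turn": 0,"fingers": 8.5},{"x": -3,"y": 0,"z": 0,"turn": 0,"fingers": 8.5},{"x": -3,"y": 0,"z": 0,"turn": 0,"fingers": 8.5},{"x": -3,"y": 0,"z": 0,"turn": 0,"fingers": 8.5},{"x": -3,"y": 0,"z": 0,"turn": 0,"fingers": 8.5},{"x": -3,"y": 0,"z": 0,"turn": 0,"fingers": 8.5},{"x": -3,"y": 0,"z": 0,"turn": 0,"fingers": 8.5},{"x": 0,"y": 0,"z": 0,"turn": 0,"fingers": 8.5}]'

```text
clock: 3.27
position: [545.4, 181.1, 230.2]
ee_rot: [-0.529, 0.849, -0.0, 0.0]
contact_force: [0.6, 0.2, -0.7]
gripper_width: 85.0
```

```bash
python3 -c "
from h import *
go(570.5,214.5,91)
print(arm.read_state()['joints'])"
```

```text
clock 3.2667 pos [545.4 181.1 230.2] yaw 153.88 zax [ 7.e-04  3.e-04 -1.e+00] shift cm [-4.09 -0.77 13.93] F [ 0.6   0.24 -0.71] T [-0.06 -0.04  0.01] w 85.0
[ 6.02455010e-01  2.99827314e-01 -1.21192597e-01  1.95922817e-04
 -1.14906205e+00 -1.05838694e+00]
```

servo_tool --rows '[{"x": -2.0,"y": -0.4,"z": 1,"turn": 0,"fingers": 8.5},{"x": -2.1,"y": -0.4,"z": 2,"turn": 0,"fingers": 8.5},{"x": 0,"y": 0,"z": 2,"turn": 0,"fingers": 8.5},{"x": 0,"y": 0,"z": 2,"turn": 0,"fingers": 8.5},{"x": 0,"y": 0,"z": 0,"turn": 0,"fingers": 8.5},{"x": 0,"y": 0,"z": 0,"turn": 0,"fingers": 8.5}]'

```text
clock: 3.77
position: [568.2, 209.8, 160.4]
ee_rot: [-0.528, 0.849, -0.0, -0.002]
contact_force: [1.3, -0.8, 1.3]
gripper_width: 84.8
```

```bash
cat > look.py <<'E'
import sys
from h import *
tag=sys.argv[1];p=np.array([float(a) for a in sys.argv[2:5]]);r=int(sys.argv[5]) if len(sys.argv)>5 else 35
o=[]
for n in('side','top'):
    im,d=arm.get_image(n);np.savez(f'pics/{n}{tag}.npz',im=im,d=d)
    u,v=map(int,proj(n,p));print(n,'centre px',u,v)
    u=max(u,r);v=max(v,r)
    o.append(cv2.resize(im[v-r:v+r,u-r:u+r,::-1],(400,400),interpolation=cv2.INTER_NEAREST))
cv2.imwrite(f'pics/{tag}.png',cv2.hconcat(o))
E
python3 look.py g1 570 214 120; python3 -c "
from h import *
go(570.5,214.5,91)"
```

```text
side centre px 303 235
top centre px 291 204
clock 3.8667 pos [569.5 210.5 162.8] yaw 153.83 zax [ 2.1e-03  7.0e-04 -1.0e+00] shift cm [-0.39  0.1   7.18] F [-0.75  0.78 -0.38] T [-0.03  0.01 -0.  ] w 85.0
```

View pics/g1.png

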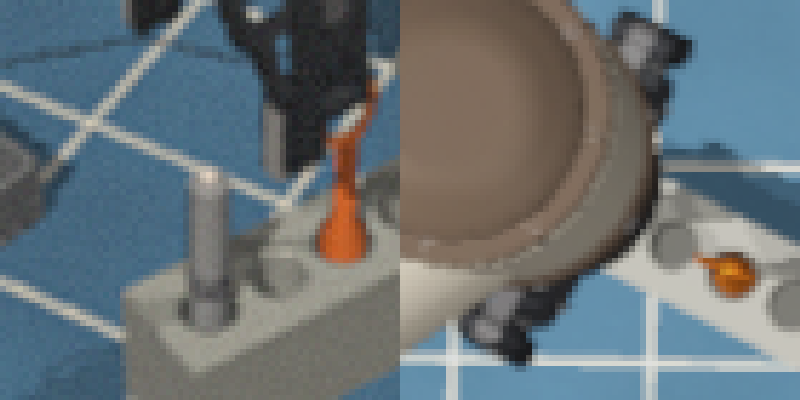

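The side view (left) shows the open finger clear of the tongue cleaner. In the top view (right) the fingers straddle the gauge across the row. I'll descend.

servo_tool --rows '[{"x": -0.3,"y": 0.1,"z": 1.5,"turn": 0,"fingers": 8.5},{"x": 0,"y": 0,"z": 1.5,"turn": 0,"fingers": 8.5},{"x": 0,"y": 0,"z": 1.5,"turn": 0,"fingers": 8.5},{"x": 0,"y": 0,"z": 1.5,"turn": 0,"fingers": 8.5},{"x": 0,"y": 0,"z": 1.1,"turn": 0,"fingers": 8.5},{"x": 0,"y": 0,"z": 0,"turn": 0,"fingers": 8.5},{"x": 0,"y": 0,"z": 0,"turn": 0,"fingers": 8.5},{"x": 0,"y": 0,"z": 0,"turn": 0,"fingers": 8.5}]'

```text
clock: 4.53
position: [570.1, 214.0, 91.8]
ee_rot: [-0.529, 0.849, -0.0, 0.001]
contact_force: [-0.2, 0.0, 0.1]
gripper_width: 85.2
```

```bash
python3 look.py g2 570 214 120; python3 -c "
from h import *
go(570.5,214.5,91)"
```

```text
side centre px 303 235
top centre px 291 204
clock 4.6333 pos [570.  214.   91.7] yaw 153.89 zax [ 0.0023  0.0013 -1.    ] shift cm [-0.07 -0.03  0.07] F [ 0.19 -1.24 -0.41] T [-0.   -0.05  0.01] w 85.4
```

View pics/g2.png

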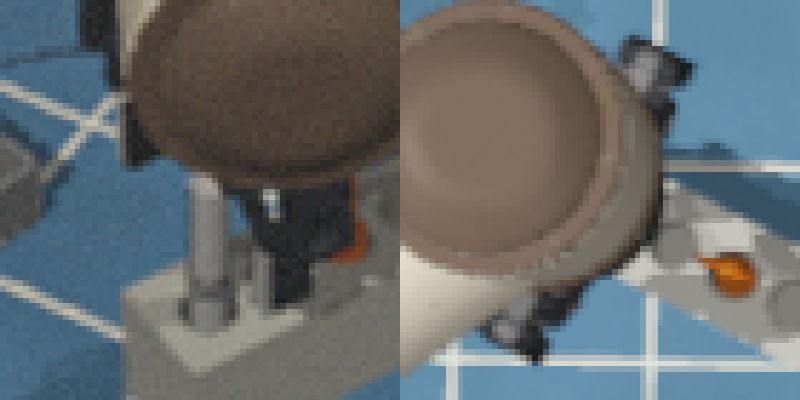

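The gauge stands upright between the fingers, and the finger visible on its right is clear of the stand top. I'll close gradually and watch the force.

servo_tool --rows '[{"x": 0,"y": 0,"z": 0,"turn": 0,"fingers": 5},{"x": 0,"y": 0,"z": 0,"turn": 0,"fingers": 4},{"x": 0,"y": 0,"z": 0,"turn": 0,"fingers": 3},{"x": 0,"y": 0,"z": 0,"turn": 0,"fingers": 2.4},{"x": 0,"y": 0,"z": 0,"turn": 0,"fingers": 2.2},{"x": 0,"y": 0,"z": 0,"turn": 0,"fingers": 2.0},{"x": 0,"y": 0,"z": 0,"turn": 0,"fingers": 2.0},{"x": 0,"y": 0,"z": 0,"turn": 0,"fingers": 2.0},{"x": 0,"y": 0,"z": 0,"turn": 0,"fingers": 2.0},{"x": 0,"y": 0,"z": 0,"turn": 0,"fingers": 2.0}]'

```text
clock: 5.47
position: [569.2, 213.6, 90.3]
ee_rot: [-0.529, 0.849, 0.0, -0.0]
contact_force: [0.2, -0.8, -0.1]
gripper_width: 20.1
```

```bash
python3 look.py g3 570 214 110 25; python3 -c "
from h import *
go(570.5,214.5,91)"
```

```text
side centre px 303 238
top centre px 291 204
clock 5.5667 pos [569.2 213.6  90.3] yaw 153.89 zax [-0. -0. -1.] shift cm [-0.14 -0.08 -0.07] F [ 0.76  0.32 -0.21] T [ 0.01 -0.03  0.03] w 19.8
```

View pics/g3.png

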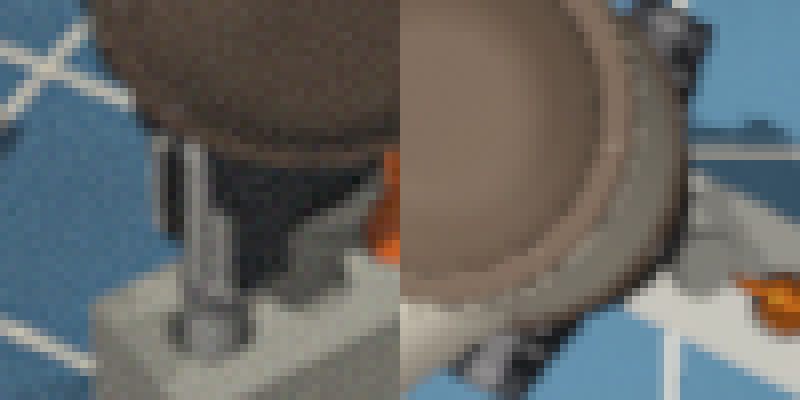

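servo_tool --rows '[{"x": 0,"y": 0,"z": 0,"turn": 0,"fingers": 1.7},{"x": 0,"y": 0,"z": 0,"turn": 0,"fingers": 1.5},{"x": 0,"y": 0,"z": 0,"turn": 0,"fingers": 1.0},{"x": 0,"y": 0,"z": 0,"turn": 0,"fingers": 0.5},{"x": 0,"y": 0,"z": 0,"turn": 0,"fingers": 0.5},{"x": 0,"y": 0,"z": 0,"turn": 0,"fingers": 0.5}]'

```text
clock: 6.07
position: [569.2, 213.7, 90.4]
ee_rot: [-0.529, 0.849, 0.0, 0.0]
contact_force: [-0.1, 1.0, 0.4]
gripper_width: 14.5
```

```bash
python3 -c "
from h import *
go(570.5,214.5,91)"
```

```text
clock 6.0667 pos [569.2 213.7  90.4] yaw 153.89 zax [ 2.e-04  1.e-04 -1.e+00] shift cm [-0.13 -0.08 -0.06] F [-0.05  1.04  0.43] T [0.02 0.11 0.01] w 14.5
```

servo_tool --rows '[{"x": 0,"y": 0,"z": -0.5,"turn": 0,"fingers": 0.5},{"x": 0,"y": 0,"z": -1,"turn": 0,"fingers": 0.5},{"x": 0,"y": 0,"z": -1.5,"turn": 0,"fingers": 0.5},{"x": 0,"y": 0,"z": -2,"turn": 0,"fingers": 0.5},{"x": 0,"y": 0,"z": -2,"turn": 0,"fingers": 0.5},{"x": 0,"y": 0,"z": -2,"turn": 0,"fingers": 0.5},{"x": 0,"y": 0,"z": -2,"turn": 0,"fingers": 0.5},{"x": 0,"y": 0,"z": -2,"turn": 0,"fingers": 0.5},{"x": 0,"y": 0,"z": -2,"turn": 0,"fingers": 0.5},{"x": 0,"y": 0,"z": -1,"turn": 0,"fingers": 0.5}]'

```text
clock: 6.9
position: [569.8, 213.8, 254.0]
ee_rot: [-0.529, 0.849, -0.0, 0.002]
contact_force: [0.4, 0.3, -0.6]
gripper_width: 14.5
```

```bash
python3 look.py g4 570 214 200 40; python3 -c "
from h import *
go(576.7,-225,250)"
```

```text
side centre px 303 207
top centre px 287 201
clock 7.0 pos [569.8 214.  252.9] yaw 153.89 zax [ 0.004   0.0025 -1.    ] shift cm [ 39.12 -19.94   0.18] F [-0.43  0.82 -1.65] T [0.04 0.03 0.01] w 14.6
```

View pics/g4.png

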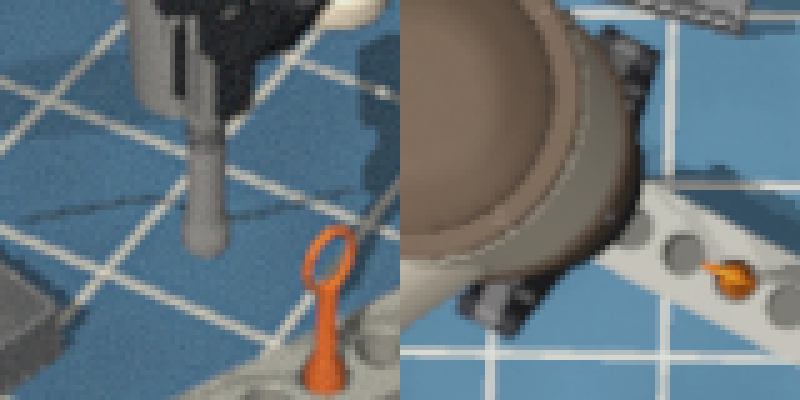

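servo_tool --rows '[{"x": 1.5,"y": -0.8,"z": 0,"turn": 0,"fingers": 0.5},{"x": 3,"y": -1.5,"z": 0,"turn": 0,"fingers": 0.5},{"x": 3,"y": -1.5,"z": 0,"turn": 0,"fingers": 0.5},{"x": 3,"y": -1.5,"z": 0,"turn": 0,"fingers": 0.5},{"x": 3,"y": -1.5,"z": 0,"turn": 0,"fingers": 0.5},{"x": 3,"y": -1.5,"z": 0,"turn": 0,"fingers": 0.5},{"x": 3,"y": -1.5,"z": 0,"turn": 0,"fingers": 0.5},{"x": 3,"y": -1.5,"z": 0,"turn": 0,"fingers": 0.5},{"x": 3,"y": -1.5,"z": 0,"turn": 0,"fingers": 0.5},{"x": 3,"y": -1.5,"z": 0,"turn": 0,"fingers": 0.5}]'

```text
clock: 7.83
position: [570.5, -107.3, 248.5]
ee_rot: [-0.529, 0.849, 0.001, -0.002]
contact_force: [0.7, -0.2, -0.7]
gripper_width: 14.5
```

servo_tool --rows '[{"x": 3,"y": -1.5,"z": 0,"turn": 0,"fingers": 0.5},{"x": 3,"y": -1.5,"z": 0,"turn": 0,"fingers": 0.5},{"x": 3,"y": -1.5,"z": 0,"turn": 0,"fingers": 0.5},{"x": 1.5,"y": -0.9,"z": 0,"turn": 0,"fingers": 0.5},{"x": 0,"y": 0,"z": 0,"turn": 0,"fingers": 0.5},{"x": 0,"y": 0,"z": 0,"turn": 0,"fingers": 0.5},{"x": 0,"y": 0,"z": 0,"turn": 0,"fingers": 0.5},{"x": 0,"y": 0,"z": 0,"turn": 0,"fingers": 0.5}]'

```text
clock: 8.5
position: [574.0, -222.4, 249.7]
ee_rot: [-0.529, 0.848, 0.001, -0.0]
contact_force: [-0.9, 0.2, -1.9]
gripper_width: 14.6
```

```bash
python3 look.py f1 577 -225 150 35; python3 -c "
from h import *
go(576.7,-225,210)"
```

```text
side centre px 383 125
top centre px 467 203
clock 8.6 pos [ 574.3 -222.2  250.2] yaw 153.98 zax [-4.e-04  2.e-04 -1.e+00] shift cm [ 0.15 -0.34  4.02] F [ 0.23  0.41 -1.72] T [-0.04  0.   -0.  ] w 14.5
```

View pics/f1.png

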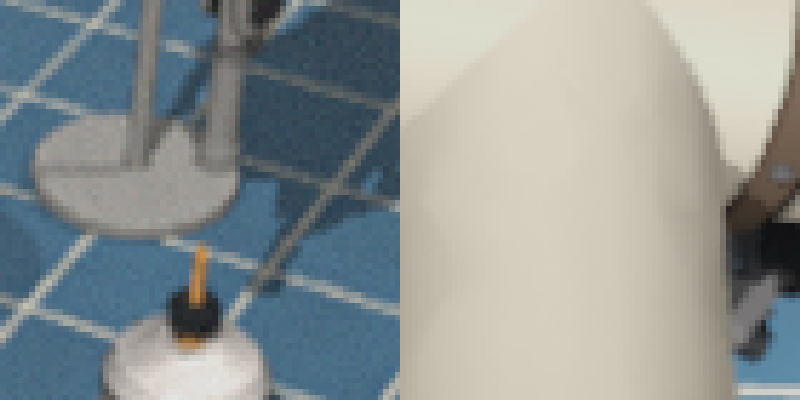

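The side view shows the gauge's chuck bottom at crop pixel (220,165), up and to the right of the stem tip at (203,245). The arm hides both in the top view. I'll measure the gauge axis against the stem using side pixels and depth.

```bash
cat > rel.py <<'E'
import sys
from h import *
from scipy.optimize import least_squares
def rel(tag,zb,stem_tag='0',g=(574,-222)):
    z=np.load(f'pics/side{tag}.npz');w=cloud('side',z['d']);ok=z['d']>0
    near=ok&(np.hypot(w[...,0]-g[0],w[...,1]-g[1])<25)
    for a,b,r in((0,14,10.25),(17,32,8),(32,45,8)):
        k=near&(w[...,2]>zb+a)&(w[...,2]<zb+b);q=w[k]
        if len(q)<8: print(a,b,len(q));continue
        f=lambda p:np.hypot(q[:,0]-p[0],q[:,1]-p[1])-r
        s=least_squares(f,[g[0]+3,g[1]-8],loss='soft_l1',f_scale=1)
        v,u=np.nonzero(k)
        print('gauge z',a,b,len(q),'axis',s.x.round(1),'res',np.abs(s.fun).mean().round(2),'cols',u.min(),u.max(),'zmin',q[:,2].min().round(1))
    k=near&(w[...,2]>zb-8)&(w[...,2]<zb+6);v,u=np.nonzero(k)
    for vv in np.unique(v): print('row',vv,u[v==vv].min(),u[v==vv].max(),w[vv][k[vv]].mean(0).round(1))
if __name__=='__main__': rel(sys.argv[1],float(sys.argv[2]))
E
python3 rel.py f1 175
python3 - <<'E'
from h import *
# stem: orange mask in both initial pictures
for n in('side','top'):
    z=np.load(f'pics/{n}0.npz');im=z['im'].astype(int);w=cloud(n,z['d'])
    m=(im[...,0]-im[...,2]>45)&(im[...,0]>110)
    u0,v0=map(int,proj(n,[576,-225,108])); M=np.zeros_like(m);M[v0-16:v0+18,u0-14:u0+14]=1;m&=M.astype(bool)
    for v in np.unique(np.nonzero(m)[0]):
        u=np.nonzero(m[v])[0]; wt=(im[v,u,0]-im[v,u,2]).astype(float)
        print(n,v,u.min(),u.max(),'cen',(u*wt).sum()/wt.sum().round(2),w[v,int(round((u*wt).sum()/wt.sum()))].round(1))
    for zz in(92,110,124):print(zz,np.round(proj(n,[576.7,-225,zz]),1))
E
```

```text
gauge z 0 14 37 axis [ 574.  -221.4] res 1.21 cols 382 389 zmin 175.9
gauge z 17 32 29 axis [ 572.1 -208.9] res 1.97 cols 383 389 zmin 192.0
gauge z 32 45 28 axis [ 569.9 -208.4] res 2.59 cols 384 389 zmin 207.1
row 118 382 383 [ 578.7 -213.8  178.4]
row 119 382 388 [ 571.5 -214.   177.5]
row 120 384 387 [ 569.6 -213.7  175.3]
side 133 382 383 cen 382.5753424657534 [ 576.5 -226.6  124.3]
side 134 382 383 cen 382.57276995305165 [ 576.4 -227.5  120.5]
side 135 382 383 cen 382.5270935960591 [ 574.7 -223.7  120. ]
side 136 382 383 cen 382.46774193548384 [ 576.  -220.4  118.2]
side 137 382 383 cen 382.4232804232804 [ 575.6 -220.1  115.2]
side 138 381 383 cen 382.09504132231405 [ 576.1 -222.6  110.2]
side 139 381 383 cen 381.9625 [ 576.3 -224.4  105.8]
side 140 381 383 cen 381.9172932330827 [ 576.4 -225.5  101.7]
side 141 381 383 cen 381.9236111111111 [ 576.1 -225.8   98.3]
side 142 381 382 cen 381.5303867403315 [ 574.9 -223.6   96.7]
side 149 379 383 cen 380.84225352112674 [ 573.5 -218.5   76.5]
side 150 379 382 cen 380.6041666666667 [ 574.3 -222.    70.5]
92 [381.5 142.9]
110 [382.1 137.6]
124 [382.7 133.3]
top 204 460 464 cen 461.93931398416885 [ 578.5 -222.5  121.4]
top 205 458 464 cen 461.0315186246418 [ 576.  -220.6  119.6]
top 206 458 462 cen 460.02097902097904 [ 574. -221.  111.]
92 [459.  205.5]
110 [461.4 205. ]
124 [463.4 204.6]
```

```bash
cat > lat.py <<'E'
import sys
from h import *
# lateral + depth of held gauge relative to TCP axis (side cam). args: tag tcpx tcpy zbottom
def lat(tag,x,y,zb):
    z=np.load(f'pics/side{tag}.npz');d=z['d'];m=arm.camera_model('side');w=cloud('side',d)
    P=m['pose']
    for a,b,r in((1,13,10.25),(16,40,8.)):
        C=[];D=[]
        u0,v0=proj('side',[x,y,zb+a]);_,v1=proj('side',[x,y,zb+b])
        for v in range(int(np.ceil(v1)),int(v0)+1):
            zz=zb+a+(v0-v)/(v0-v1)*(b-a); uc=proj('side',[x,y,zz])[0]
            dc=(P[:3,:3].T@(np.array([x,y,zz])-P[:3,3]))[2]
            us=np.arange(int(uc)-9,int(uc)+10);k=(abs(d[v,us]-dc)<25)&(d[v,us]>0)
            uu=us[k]
            if len(uu)==0: continue
            C.append((uu.min()+uu.max())/2-uc);
            cen=uu[abs(uu-uu.mean())<1.6];q=w[v,cen];h=np.hypot(q[:,0]-P[0,3],q[:,1]-P[1,3]).mean()
            D.append(h+r*.93-np.hypot(x-P[0,3],y-P[1,3]))
        s=dc/m['fx'];print('part',a,b,'rows',len(C),'lateral off px',np.round(np.mean(C),2),'std',np.round(np.std(C),2),'= mm',np.round(np.mean(C)*s,2),'away off mm',np.round(np.median(D),2),'std',np.round(np.std(D),2))
lat(sys.argv[1],*map(float,sys.argv[2:5]))
E
python3 lat.py f1 574.3 -222.2 175; python3 lat.py g4 569.8 214 177; python3 lat.py 0 570 214.5 40
python3 - <<'E'
from h import *
z=np.load('pics/top0.npz');im=z['im'].astype(int)
u0,v0=map(int,proj('top',[576,-225,88]))
g=im.max(2)[v0-14:v0+14,u0-14:u0+14];org=(im[...,0]-im[...,2]>45)[v0-14:v0+14,u0-14:u0+14]
m=(g<95);m2=(m|org).astype(np.uint8)
n,l,st,c=cv2.connectedComponentsWithStats(m2);i=1+st[1:,4].argmax();print(st[i],c[i]+[u0-14,v0-14])
cs,_=cv2.findContours((l==i).astype(np.uint8),cv2.RETR_EXTERNAL,cv2.CHAIN_APPROX_NONE)
print('seal',[ray('top',*(c[i]+[u0-14,v0-14]),zz).round(1) for zz in(85,88,92)])
print(g)
E
```

```text
part 1 13 rows 4 lateral off px -0.09 std 0.14 = mm -0.24 away off mm 0.13 std 1.7
part 16 40 rows 8 lateral off px -0.11 std 0.29 = mm -0.3 away off mm 0.23 std 0.74
part 1 13 rows 4 lateral off px -0.36 std 0.01 = mm -0.75 away off mm 0.33 std 0.94
part 16 40 rows 9 lateral off px -0.32 std 0.01 = mm -0.66 away off mm -0.17 std 0.58
part 1 13 rows 4 lateral off px -1.04 std 0.22 = mm -2.35 away off mm -0.41 std 3.26
part 16 40 rows 8 lateral off px -1.19 std 0.42 = mm -2.67 away off mm 1.17 std 0.82
[ 9 10 12 10 79] [458.18987342 205.44303797]
seal [array([ 577.3, -225.4,   85. ]), array([ 577. , -224.4,   88. ]), array([ 576.7, -223. ,   92. ])]
[[145 140 137 136 136 140 145 146 146 152 154 150 145 143 143 143 143 143
  142 142 142 143 149 153 152 151 151 152]
 [115  92  84  98 106 111 132 138 132 144 152 136 118 108 114 109  99 100
   99 100 100  99 126 143 141 141 147 151]
 [ 53 102 128 155 164 153 153 159 158 152 151 149 149 142 144 128  97  99
   99 100 100 100  99 100  99  99 124 146]
 [104 160 175 164 168 168 170 184 192 191 190 189 187 177 164 150 130 106
  101 101  99  99 
[... 2133 characters left out ...]
214 220 218 217 214 211 209 207 205 203 200 196 193 189 187 185 182 178
  177 176 175 174 154 112 101  99  98  98]
 [203 215 215 214 213 211 209 206 204 202 199 196 195 193 190 187 183 180
  178 177 177 175 147  96  92  99  98  98]
 [195 202 211 212 211 210 208 206 204 201 199 196 193 191 190 188 186 183
  182 180 175 146 107 102  97  98  98  98]
 [194 193 199 208 209 208 207 206 204 201 199 197 195 192 189 187 186 185
  184 178 151 108  98  98  98  98  98  98]
 [187 192 189 195 202 204 206 205 204 202 200 197 195 193 191 189 187 181
  175 152 120 108  97  98  97  98  99  99]
 [159 186 190 186 185 193 200 200 201 202 201 199 197 195 192 185 181 165
  133 116 110 102  98  98  98  98  98 109]]
```

Stem estimates from the flask fit, seal blob and orange mask agree at about (576.8, -224.9). The gauge axis is within about 0.6 mm of the TCP axis. I'll aim the TCP at (576.4, -225.3) and come down to just above the tip.

servo_tool --rows '[{"x": 0.1,"y": -0.2,"z": 0.8,"turn": 0,"fingers": 0.5},{"x": 0.1,"y": -0.1,"z": 1,"turn": 0,"fingers": 0.5},{"x": 0,"y": 0,"z": 1,"turn": 0,"fingers": 0.5},{"x": 0,"y": 0,"z": 1,"turn": 0,"fingers": 0.5},{"x": 0,"y": 0,"z": 0,"turn": 0,"fingers": 0.5},{"x": 0,"y": 0,"z": 0,"turn": 0,"fingers": 0.5},{"x": 0,"y": 0,"z": 0,"turn": 0,"fingers": 0.5}]'

```text
clock: 9.18
position: [576.4, -226.6, 212.4]
ee_rot: [-0.529, 0.849, -0.0, -0.0]
contact_force: [-0.1, 0.5, -1.3]
gripper_width: 14.6
```

```bash
python3 look.py f2 577 -225 125 20; python3 -c "
from h import *
go(576.4,-225.3,205)
p=arm.read_state()['position']
import subprocess;print(subprocess.run(['python3','lat.py','f2',str(p[0]),str(p[1]),str(p[2]-75)],capture_output=True,text=True).stdout)
z=np.load('pics/sidef2.npz');im=z['im'].astype(int);m=(im[...,0]-im[...,2]>45)&(im[...,0]>110)
for v in range(128,146):
  u=np.nonzero(m[v,372:392])[0]+372
  if len(u): wt=(im[v,u,0]-im[v,u,2]);print(v,u.min(),u.max(),((u*wt).sum()/wt.sum()).round(2))
"
```

```text
side centre px 382 133
top centre px 463 204
clock 9.2833 pos [ 576.6 -226.5  213. ] yaw 153.89 zax [ 1.2e-03 -4.0e-04 -1.0e+00] shift cm [-0.1   0.07  0.8 ] F [-0.17 -0.67 -1.88] T [0.05 0.01 0.02] w 14.6
part 1 13 rows 4 lateral off px -0.14 std 0.14 = mm -0.39 away off mm 1.07 std 1.8
part 16 40 rows 7 lateral off px -0.17 std 0.2 = mm -0.46 away off mm -0.27 std 0.99

133 382 383 382.59
134 382 383 382.58
135 382 383 382.53
136 382 383 382.46
137 382 383 382.44
138 381 383 382.1
139 381 383 382.0
140 381 383 381.9
141 381 383 381.92
142 381 382 381.55
```

View pics/f2.png

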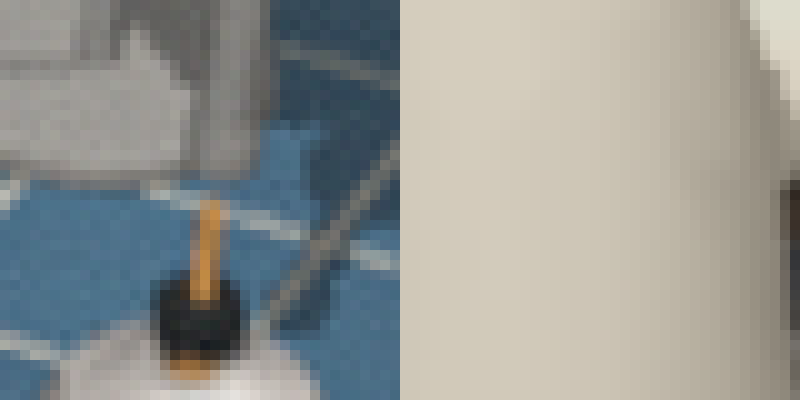

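```bash
python3 -c "
from h import *
z=np.load('pics/sidef2.npz');im=z['im'].astype(int);d=z['d']
print(list(range(376,394)))
for v in range(117,133): print(v,im[v,376:394,0],d[v,378:392].round(0).astype(int))
print([ (zz,np.round(proj('side',[576.7,-225,zz]),2)) for zz in (138,145,150,165)])
"
```

```text
[376, 377, 378, 379, 380, 381, 382, 383, 384, 385, 386, 387, 388, 389, 390, 391, 392, 393]
117 [145 113  98  97 100 101  92 106 128 131 127 114  89  81  84  81  68  61] [1577 1589 1574 1576 1272 1275 1263 1270 1262 1266 1600 1600 1603 1603]
118 [156 143 112 100  98 101  96 119 129 132 126 111  96  77  91  94  87  85] [1577 1569 1578 1573 1275 1272 1268 1267 1267 1270 1580 1607 1605 1599]
119 [163 159 142 116  96 104  98 118 129 134 124 102 100  75  57  56  61  84] [1567 1569 1562 1571 1278 1274 1269 1267 1266 1275 1569 1595 1597 1594]
120 [156 159 160 128  97  95 101 122 128 128 119 103  99  82  54  47  55  51] [1560 1568 1567 1561 1275 1272 1268 1272 1268 1272 1563 1582 1583 1585]
121 [157 161 160 141 128 105 106 127 132 126 121 102  98  83  55  52  54  48] [1559 1559 1559 1567 1278 1274 1277 1269 1279 1274 1564 1585 1578 1583]
122 [158 159 160 164 161 127 112 128 130 125 118  98  95  77  51  51  51  55] [1557 1554 1553 1556 1276 1280 1277 1276 1272 1277 1559 1582 1582 1575]
123 [157 158 156 161 158 123 114 130 134 132 116 102  89  76  54  51  47  56] [1549 1547 1555 1553 1279 1277 
[... 819 characters left out ...]
 125 131 130 128 114  88  77  74  71  74  59  50] [1528 1528 1297 1291 1288 1284 1284 1289 1291 1548 1548 1548 1552 1550]
130 [125 126 116 108  90  87 108 114 114 111  98  78  75  77  76  78  63  54] [1525 1536 1540 1293 1296 1289 1291 1287 1294 1544 1547 1539 1546 1548]
131 [126 146 139 116  81  73  78  85  86  76  76  73  73  66  75  68  65  51] [1538 1535 1533 1538 1531 1292 1289 1537 1543 1538 1537 1539 1537 1535]
132 [118 157 164 140 133 125 126 112  89  75  69  73  71  73  76  76  67  55] [1532 1539 1531 1530 1530    0 1535 1529 1538 1537 1536 1534 1534 1538]
[(138, array([383.23, 129.04])), (145, array([383.5 , 126.87])), (150, array([383.7 , 125.31])), (165, array([384.31, 120.57]))]
```

servo_tool --rows '[{"x": -0.05,"y": 0.05,"z": 0.4,"turn": 0,"fingers": 0.5},{"x": 0,"y": 0,"z": 0.4,"turn": 0,"fingers": 0.5},{"x": 0,"y": 0,"z": 0.2,"turn": 0,"fingers": 0.5},{"x": 0,"y": 0,"z": 0,"turn": 0,"fingers": 0.5},{"x": 0,"y": 0,"z": 0,"turn": 0,"fingers": 0.5}]'

```text
clock: 9.7
position: [575.9, -225.7, 202.1]
ee_rot: [-0.529, 0.849, 0.0, -0.0]
contact_force: [-0.0, 0.9, -1.2]
gripper_width: 14.6
```

```bash
python3 look.py f3 577 -225 125 20; python3 -c "
from h import *
go(576.4,-225.3,200)"
```

```text
side centre px 382 133
top centre px 463 204
clock 9.8 pos [ 576.1 -225.8  202.4] yaw 153.89 zax [ 2.e-04 -2.e-04 -1.e+00] shift cm [-0.06 -0.01  0.24] F [-0.42  0.82 -1.75] T [ 0.01  0.02 -0.02] w 14.5
```

View pics/f3.png

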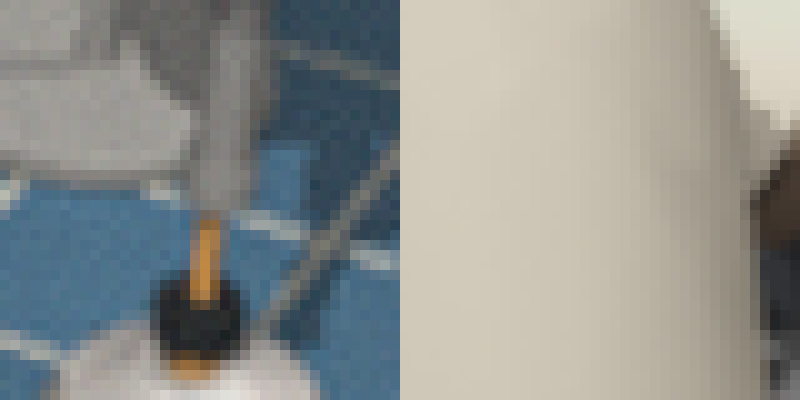

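```bash
python3 -c "
from h import *
z=np.load('pics/sidef3.npz');im=z['im'].astype(int);d=z['d']
print(list(range(376,394)))
for v in range(124,138): print(v,im[v,376:394,0],d[v,378:392].round(0).astype(int))
print([ (zz,np.round(proj('side',[576.8,-224.9,zz]),2)) for zz in (124,127,130,138,145,150,165)])
"; python3 lat.py f3 576.1 -225.8 127
```

```text
[376, 377, 378, 379, 380, 381, 382, 383, 384, 385, 386, 387, 388, 389, 390, 391, 392, 393]
124 [160 158 157 162 164 130 113 129 131 124 119  96  82  67  51  54  57  51] [1544 1543 1546 1549 1283 1280 1278 1275 1279 1545 1551 1570 1576 1567]
125 [161 157 159 159 162 137 123 130 131 129 116  92  69  55  47  51  55  49] [1542 1540 1547 1289 1284 1277 1278 1281 1279 1549 1550 1564 1569 1568]
126 [158 157 159 164 153 122 118 129 133 129 112  81  49  54  56  53  53  54] [1535 1534 1540 1288 1283 1284 1281 1283 1283 1549 1558 1559 1560 1563]
127 [155 157 161 160 138 106 118 129 133 125 109  78  62  63  66  67  65  57] [1530 1535 1539 1288 1289 1287 1285 1282 1289 1557 1553 1553 1554 1555]
128 [165 162 159 151 123 105 121 128 132 122 108  89  71  74  75  77  67  62] [1534 1529 1299 1294 1290 1294 1288 1286 1289 1553 1550 1555 1549 1555]
129 [155 147 144 129 116 116 129 137 136 126 115  94  79  67  72  79  67  53] [1531 1531    0 1294 1291 1290 1290 1291 1295 1300 1550 1544 1543 1548]
130 [125 125 117 102 101 119 135 138 136 130 127 102  76  76  75  70  63  54] [1529 1532 1300 1293 1294 1289 
[... 784 characters left out ...]
 1521]
136 [ 77  76  76  76  75 112 174 163 106  68  75  84  92 132 147 149 121  91] [1523 1521 1523 1318 1316 1315 1521 1516 1517 1514 1511 1523 1510 1519]
137 [ 76  76  79  78  78 134 180 162  97  68  70  68  69  77  82  92  90 114] [1515 1510 1514 1318 1314 1315 1512 1515 1511 1514 1510 1513 1509 1520]
[(124, array([382.63, 133.35])), (127, array([382.75, 132.43])), (130, array([382.86, 131.51])), (138, array([383.18, 129.05])), (145, array([383.46, 126.88])), (150, array([383.65, 125.31])), (165, array([384.26, 120.58]))]
part 1 13 rows 4 lateral off px -0.1 std 0.33 = mm -0.27 away off mm 0.34 std 1.52
part 16 40 rows 8 lateral off px -0.18 std 0.23 = mm -0.49 away off mm -1.04 std 0.86
```

The chuck centre is about 0.4 px (1 mm) to the right of the stem line, judging both by colour and by depth. I'll correct that and go over the tip.

servo_tool --rows '[{"x": -0.07,"y": -0.05,"z": 0,"turn": 0,"fingers": 0.5},{"x": 0,"y": 0,"z": 0.1,"turn": 0,"fingers": 0.5},{"x": 0,"y": 0,"z": 0.2,"turn": 0,"fingers": 0.5},{"x": 0,"y": 0,"z": 0.2,"turn": 0,"fingers": 0.5},{"x": 0,"y": 0,"z": 0,"turn": 0,"fingers": 0.5},{"x": 0,"y": 0,"z": 0,"turn": 0,"fingers": 0.5}]'

```text
clock: 10.3
position: [576.7, -225.4, 197.1]
ee_rot: [-0.529, 0.849, 0.0, -0.0]
contact_force: [0.2, -0.1, -1.6]
gripper_width: 14.1
```

```bash
python3 -c "
from h import *
go(576.9,-225.3,190)"
```

```text
clock 10.3 pos [ 576.7 -225.4  197.1] yaw 153.89 zax [-3.e-04 -0.e+00 -1.e+00] shift cm [-0.01 -0.02  0.71] F [ 0.16 -0.14 -1.56] T [-0.06  0.04 -0.01] w 14.1
```

servo_tool --rows '[{"x": 0,"y": 0,"z": 0.1,"turn": 0,"fingers": 0.5},{"x": 0,"y": 0,"z": 0.1,"turn": 0,"fingers": 0.5},{"x": 0,"y": 0,"z": 0.1,"turn": 0,"fingers": 0.5},{"x": 0,"y": 0,"z": 0,"turn": 0,"fingers": 0.5},{"x": 0,"y": 0,"z": 0,"turn": 0,"fingers": 0.5}]'

```text
clock: 10.72
position: [576.9, -225.4, 194.3]
ee_rot: [-0.529, 0.849, -0.0, 0.0]
contact_force: [0.3, -0.9, -1.5]
gripper_width: 14.2
```

```bash
python3 look.py f4 577 -225 120 20; python3 -c "
from h import *
go(576.9,-225.3,190)"
```

```text
side centre px 382 134
top centre px 462 204
clock 10.8167 pos [ 576.9 -225.4  194.3] yaw 153.88 zax [ 3.e-04 -1.e-04 -1.e+00] shift cm [-0.01  0.    0.43] F [ 1.06 -1.6  -1.85] T [-0.25 -0.21  0.02] w 14.4
```

View pics/f4.png

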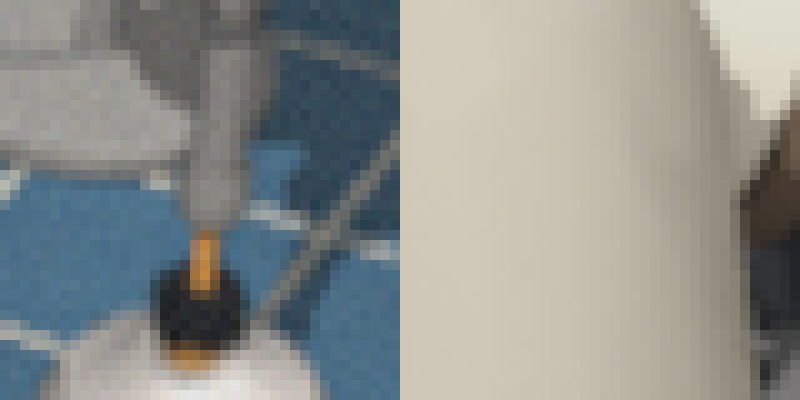

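A small sideways force of about (+1, -1.5) N has appeared, so the stem is inside the bore and touching one wall. I'll nudge the gauge 0.6 mm toward (+x, -y).

servo_tool --rows '[{"x": 0.02,"y": -0.06,"z": 0,"turn": 0,"fingers": 0.5},{"x": 0,"y": 0,"z": 0,"turn": 0,"fingers": 0.5},{"x": 0,"y": 0,"z": 0,"turn": 0,"fingers": 0.5}]'

```text
clock: 11.07
position: [577.1, -225.7, 194.2]
ee_rot: [-0.529, 0.849, 0.0, -0.0]
contact_force: [0.8, -0.4, -1.0]
gripper_width: 14.5
```

```bash
python3 -c "
from h import *
go(576.9,-225.3,190)"
```

```text
clock 11.0667 pos [ 577.1 -225.7  194.2] yaw 153.88 zax [-4.e-04  2.e-04 -1.e+00] shift cm [-0.03  0.03  0.42] F [ 0.79 -0.36 -1.04] T [-0.09 -0.02  0.01] w 14.5
```

servo_tool --rows '[{"x": 0,"y": 0,"z": 0.1,"turn": 0,"fingers": 0.5},{"x": 0,"y": 0,"z": 0.1,"turn": 0,"fingers": 0.5},{"x": 0,"y": 0,"z": 0,"turn": 0,"fingers": 0.5}]'

```text
clock: 11.32
position: [577.1, -225.7, 192.1]
ee_rot: [-0.529, 0.849, 0.0, -0.0]
contact_force: [0.4, -0.7, -0.7]
gripper_width: 14.6
```

```bash
python3 -c "
from h import *
go(576.9,-225.3,190)"
```

```text
clock 11.3167 pos [ 577.1 -225.7  192.1] yaw 153.88 zax [-3.e-04  1.e-04 -1.e+00] shift cm [-0.03  0.04  0.21] F [ 0.45 -0.68 -0.74] T [-0.05 -0.08 -0.01] w 14.6
```

servo_tool --rows '[{"x": 0,"y": 0,"z": 0.2,"turn": 0,"fingers": 0.5},{"x": 0,"y": 0,"z": 0.2,"turn": 0,"fingers": 0.5},{"x": 0,"y": 0,"z": 0.2,"turn": 0,"fingers": 0.5},{"x": 0,"y": 0,"z": 0.2,"turn": 0,"fingers": 0.5},{"x": 0,"y": 0,"z": 0,"turn": 0,"fingers": 0.5},{"x": 0,"y": 0,"z": 0,"turn": 0,"fingers": 0.5}]'

```text
clock: 11.82
position: [577.3, -225.8, 184.6]
ee_rot: [-0.529, 0.849, -0.0, 0.0]
contact_force: [-0.3, 0.7, 2.1]
gripper_width: 14.4
```

```bash
python3 -c "
from h import *
go(576.9,-225.3,190)"
```

```text
clock 11.8167 pos [ 577.3 -225.8  184.6] yaw 153.89 zax [ 5.e-04 -2.e-04 -1.e+00] shift cm [-0.03  0.06 -0.54] F [-0.3   0.65  2.1 ] T [0.06 0.13 0.01] w 14.4
```

servo_tool --rows '[{"x": 0,"y": 0,"z": 0.2,"turn": 0,"fingers": 0.5},{"x": 0,"y": 0,"z": 0.2,"turn": 0,"fingers": 0.5},{"x": 0,"y": 0,"z": 0.2,"turn": 0,"fingers": 0.5},{"x": 0,"y": 0,"z": 0.2,"turn": 0,"fingers": 0.5},{"x": 0,"y": 0,"z": 0.2,"turn": 0,"fingers": 0.5},{"x": 0,"y": 0,"z": 0.2,"turn": 0,"fingers": 0.5},{"x": 0,"y": 0,"z": 0.1,"turn": 0,"fingers": 0.5},{"x": 0,"y": 0,"z": 0,"turn": 0,"fingers": 0.5},{"x": 0,"y": 0,"z": 0,"turn": 0,"fingers": 0.5}]'

```text
clock: 12.57
position: [577.6, -226.0, 172.4]
ee_rot: [-0.529, 0.848, -0.001, 0.0]
contact_force: [-0.8, 1.8, 7.4]
gripper_width: 14.4
```

```bash
python3 -c "
from h import *
go(576.9,-225.3,166)"; python3 look.py f5 577 -225 120 35
```

```text
clock 12.5667 pos [ 577.6 -226.   172.4] yaw 153.91 zax [ 1.4e-03 -9.0e-04 -1.0e+00] shift cm [-0.03  0.09  0.64] F [-0.77  1.76  7.36] T [ 0.28  0.5  -0.02] w 14.4
side centre px 382 134
top centre px 462 204
```

View pics/f5.png

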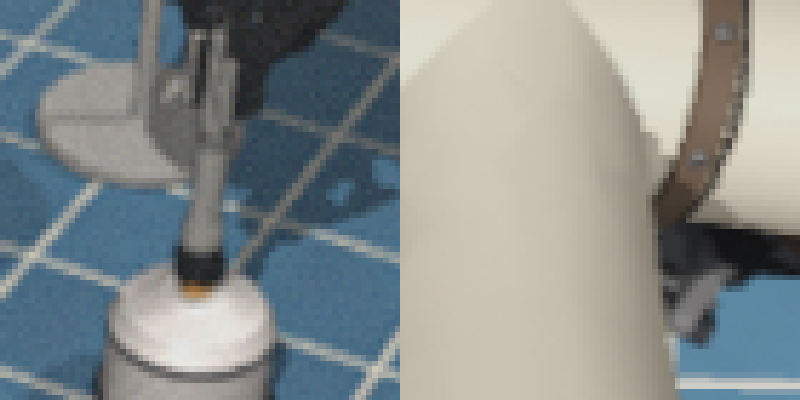

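servo_tool --rows '[{"x": -0.01,"y": 0.06,"z": 0,"turn": 0,"fingers": 0.5},{"x": 0,"y": 0,"z": 0.1,"turn": 0,"fingers": 0.5},{"x": 0,"y": 0,"z": 0.1,"turn": 0,"fingers": 0.5},{"x": 0,"y": 0,"z": 0.1,"turn": 0,"fingers": 0.5},{"x": 0,"y": 0,"z": 0,"turn": 0,"fingers": 0.5},{"x": 0,"y": 0,"z": 0,"turn": 0,"fingers": 0.5}]'

```text
clock: 13.17
position: [577.5, -225.8, 169.7]
ee_rot: [-0.529, 0.848, -0.001, 0.001]
contact_force: [-1.5, -0.2, 6.6]
gripper_width: 14.9
```

```bash
python3 -c "
from h import *
go(576.9,-225.3,166)"
```

```text
clock 13.1667 pos [ 577.5 -225.8  169.7] yaw 153.92 zax [ 0.0023 -0.0013 -1.    ] shift cm [-0.02  0.07  0.37] F [-1.53 -0.18  6.56] T [0.1  0.35 0.01] w 14.9
```

servo_tool --rows '[{"x": 0.01,"y": 0.04,"z": 0.1,"turn": 0,"fingers": 0.5},{"x": 0,"y": 0,"z": 0.1,"turn": 0,"fingers": 0.5},{"x": 0,"y": 0,"z": 0,"turn": 0,"fingers": 0.5},{"x": 0,"y": 0,"z": 0,"turn": 0,"fingers": 0.5}]'

```text
clock: 13.5
position: [577.4, -225.8, 168.0]
ee_rot: [-0.529, 0.848, -0.001, 0.001]
contact_force: [-1.0, 0.5, 7.5]
gripper_width: 14.4
```

servo_tool --rows '[{"x": 0,"y": 0,"z": 0.1,"turn": 0,"fingers": 0.5},{"x": 0,"y": 0,"z": 0,"turn": 0,"fingers": 0.5},{"x": 0,"y": 0,"z": 0,"turn": 0,"fingers": 0.5}]'

```text
clock: 13.75
position: [577.4, -225.9, 167.5]
ee_rot: [-0.529, 0.848, -0.002, 0.001]
contact_force: [-2.1, -0.1, 9.5]
gripper_width: 14.2
```

```bash
python3 -c "
from h import *
go(576.9,-225.3,166)"
```

```text
clock 13.75 pos [ 577.4 -225.9  167.5] yaw 153.93 zax [ 0.0034 -0.0017 -1.    ] shift cm [-0.03  0.07  0.15] F [-2.12 -0.14  9.54] T [ 0.25  0.48 -0.02] w 14.2
```

Seal contact: force is now rising above the plateau. I'll continue in small steps.

servo_tool --rows '[{"x": 0.01,"y": 0.03,"z": 0.1,"turn": 0,"fingers": 0.5},{"x": 0,"y": 0,"z": 0,"turn": 0,"fingers": 0.5},{"x": 0,"y": 0,"z": 0,"turn": 0,"fingers": 0.5}]'

```text
clock: 14.0
position: [577.4, -225.9, 167.1]
ee_rot: [-0.529, 0.848, -0.002, 0.001]
contact_force: [-1.5, 1.2, 10.4]
gripper_width: 14.6
```

servo_tool --rows '[{"x": 0,"y": 0,"z": 0.1,"turn": 0,"fingers": 0.5},{"x": 0,"y": 0,"z": 0,"turn": 0,"fingers": 0.5},{"x": 0,"y": 0,"z": 0,"turn": 0,"fingers": 0.5}]'

```text
clock: 14.25
position: [577.4, -225.9, 166.6]
ee_rot: [-0.53, 0.848, -0.002, 0.001]
contact_force: [-1.8, 0.5, 13.6]
gripper_width: 14.7
```

servo_tool --rows '[{"x": 0,"y": 0,"z": 0.1,"turn": 0,"fingers": 0.5},{"x": 0,"y": 0,"z": 0,"turn": 0,"fingers": 0.5},{"x": 0,"y": 0,"z": 0,"turn": 0,"fingers": 0.5}]'

```text
clock: 14.5
position: [577.5, -226.0, 166.1]
ee_rot: [-0.53, 0.848, -0.002, 0.001]
contact_force: [-3.6, 1.5, 15.4]
gripper_width: 14.4
```

```bash
python3 -c "
from h import *
go(576.9,-225.3,166)"
```

```text
clock 14.5 pos [ 577.5 -226.   166.1] yaw 153.96 zax [ 0.0049 -0.0025 -1.    ] shift cm [-0.03  0.08  0.01] F [-3.56  1.47 15.44] T [ 0.6   0.89 -0.06] w 14.4
```

servo_tool --rows '[{"x": 0,"y": 0.05,"z": 0.03,"turn": 0,"fingers": 0.5},{"x": 0,"y": 0,"z": 0,"turn": 0,"fingers": 0.5},{"x": 0,"y": 0,"z": 0,"turn": 0,"fingers": 0.5},{"x": 0,"y": 0,"z": 0,"turn": 0,"fingers": 0.5}]'

```text
clock: 14.83
position: [577.4, -225.9, 166.1]
ee_rot: [-0.53, 0.848, -0.003, 0.002]
contact_force: [-2.4, 1.5, 15.1]
gripper_width: 14.8
```

servo_tool --rows '[{"x": 0,"y": 0,"z": 0,"turn": 0,"fingers": 0.5},{"x": 0,"y": 0,"z": 0,"turn": 0,"fingers": 0.5},{"x": 0,"y": 0,"z": 0,"turn": 0,"fingers": 0.5},{"x": 0,"y": 0,"z": 0,"turn": 0,"fingers": 0.5}]'

```text
clock: 15.17
position: [577.4, -225.9, 166.0]
ee_rot: [-0.53, 0.848, -0.003, 0.002]
contact_force: [-2.7, 0.8, 15.0]
gripper_width: 14.6
```

servo_tool --rows '[{"x": 0,"y": 0,"z": 0,"turn": 0,"fingers": 0.5},{"x": 0,"y": 0,"z": 0,"turn": 0,"fingers": 0.5},{"x": 0,"y": 0,"z": 0,"turn": 0,"fingers": 0.5},{"x": 0,"y": 0,"z": 0,"turn": 0,"fingers": 0.5}]'

```text
clock: 15.5
position: [577.4, -225.9, 166.0]
ee_rot: [-0.53, 0.848, -0.003, 0.002]
contact_force: [-1.5, 0.9, 15.2]
gripper_width: 14.6
```

```bash
python3 -c "
from h import *
go(576.9,-225.3,166)"; python3 look.py f6 577 -225 140 30;python3 -c "
from h import *
go(576.9,-225.3,166)"
```

```text
clock 15.5 pos [ 577.4 -225.9  166. ] yaw 153.97 zax [ 0.0059 -0.0029 -1.    ] shift cm [-0.03  0.07  0.  ] F [-1.47  0.9  15.21] T [0.45 0.76 0.01] w 14.6
side centre px 383 128
top centre px 465 204
clock 15.6 pos [ 577.4 -225.9  166.1] yaw 153.97 zax [ 0.0059 -0.0029 -1.    ] shift cm [-0.03  0.07  0.  ] F [-2.01  1.32 15.05] T [ 0.5   0.75 -0.02] w 14.6
```

View pics/f6.png

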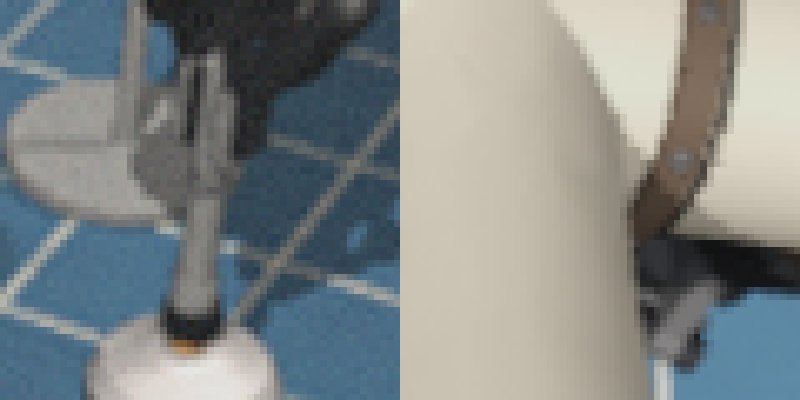

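The chuck is down on the black seal (crop pixel 190,325). The reading is 15.1 N, about 16.3 N at the seal once the gauge's weight is added. I'll go a little deeper to centre in the band, then hold.

servo_tool --rows '[{"x": 0,"y": 0.02,"z": 0.05,"turn": 0,"fingers": 0.5},{"x": 0,"y": 0,"z": 0.03,"turn": 0,"fingers": 0.5},{"x": 0,"y": 0,"z": 0,"turn": 0,"fingers": 0.5},{"x": 0,"y": 0,"z": 0,"turn": 0,"fingers": 0.5}]'

```text
clock: 15.93
position: [577.4, -225.9, 165.7]
ee_rot: [-0.53, 0.848, -0.003, 0.002]
contact_force: [-1.7, 1.4, 17.2]
gripper_width: 14.4
```

servo_tool --rows '[{"x": 0,"y": 0,"z": 0,"turn": 0,"fingers": 0.5},{"x": 0,"y": 0,"z": 0,"turn": 0,"fingers": 0.5},{"x": 0,"y": 0,"z": 0,"turn": 0,"fingers": 0.5},{"x": 0,"y": 0,"z": 0,"turn": 0,"fingers": 0.5},{"x": 0,"y": 0,"z": 0,"turn": 0,"fingers": 0.5},{"x": 0,"y": 0,"z": 0,"turn": 0,"fingers": 0.5},{"x": 0,"y": 0,"z": 0,"turn": 0,"fingers": 0.5},{"x": 0,"y": 0,"z": 0,"turn": 0,"fingers": 0.5}]'

```text
clock: 16.6
position: [577.4, -225.9, 165.7]
ee_rot: [-0.53, 0.848, -0.003, 0.002]
contact_force: [-2.3, 1.0, 16.6]
gripper_width: 14.7
```

servo_tool --rows '[{"x": 0,"y": 0,"z": 0,"turn": 0,"fingers": 0.5},{"x": 0,"y": 0,"z": 0,"turn": 0,"fingers": 0.5},{"x": 0,"y": 0,"z": 0,"turn": 0,"fingers": 0.5},{"x": 0,"y": 0,"z": 0,"turn": 0,"fingers": 0.5},{"x": 0,"y": 0,"z": 0,"turn": 0,"fingers": 0.5},{"x": 0,"y": 0,"z": 0,"turn": 0,"fingers": 0.5},{"x": 0,"y": 0,"z": 0,"turn": 0,"fingers": 0.5},{"x": 0,"y": 0,"z": 0,"turn": 0,"fingers": 0.5}]'

```text
clock: 17.27
position: [577.4, -225.9, 165.7]
ee_rot: [-0.53, 0.848, -0.003, 0.002]
contact_force: [-2.3, 0.7, 16.4]
gripper_width: 14.5
```

```bash
python3 -c "
from h import *
go(576.9,-225.3,220)"
```

```text
clock 17.2667 pos [ 577.4 -225.9  165.7] yaw 153.98 zax [ 0.0064 -0.0032 -1.    ] shift cm [-0.03  0.03 -5.43] F [-2.31  0.75 16.43] T [0.58 0.8  0.05] w 14.5
```

Held for over 1.4 s at 16.4 to 17.2 N indicated, about 18 N with the gauge's weight. Now I'll lift straight up.

servo_tool --rows '[{"x": 0,"y": 0,"z": -0.2,"turn": 0,"fingers": 0.5},{"x": 0,"y": 0,"z": -0.3,"turn": 0,"fingers": 0.5},{"x": 0,"y": 0,"z": -0.4,"turn": 0,"fingers": 0.5},{"x": 0,"y": 0,"z": -0.4,"turn": 0,"fingers": 0.5},{"x": 0,"y": 0,"z": -0.5,"turn": 0,"fingers": 0.5},{"x": 0,"y": 0,"z": -0.5,"turn": 0,"fingers": 0.5},{"x": 0,"y": 0,"z": -0.5,"turn": 0,"fingers": 0.5},{"x": 0,"y": 0,"z": -0.5,"turn": 0,"fingers": 0.5},{"x": 0,"y": 0,"z": -0.5,"turn": 0,"fingers": 0.5},{"x": 0,"y": 0,"z": -0.5,"turn": 0,"fingers": 0.5}]'

```text
clock: 18.1
position: [573.9, -224.5, 203.1]
ee_rot: [-0.529, 0.849, 0.002, -0.002]
contact_force: [-0.4, -0.7, -0.6]
gripper_width: 14.3
```

servo_tool --rows '[{"x": 0,"y": 0,"z": -0.7,"turn": 0,"fingers": 0.5},{"x": 0,"y": 0,"z": -1,"turn": 0,"fingers": 0.5},{"x": 0,"y": 0,"z": -1,"turn": 0,"fingers": 0.5},{"x": 0,"y": 0,"z": -1,"turn": 0,"fingers": 0.5},{"x": 0,"y": 0,"z": -1,"turn": 0,"fingers": 0.5},{"x": 0,"y": 0,"z": 0,"turn": 0,"fingers": 0.5},{"x": 0,"y": 0,"z": 0,"turn": 0,"fingers": 0.5},{"x": 0,"y": 0,"z": 0,"turn": 0,"fingers": 0.5}]'

```text
clock: 18.77
position: [575.0, -224.8, 250.8]
ee_rot: [-0.529, 0.849, 0.0, -0.0]
contact_force: [0.1, 0.1, -1.1]
gripper_width: 14.4
```

```bash
python3 -c "
from h import *
go(569.2,213.7,250)";  python3 look.py f7 577 -225 220 35
```

```text
clock 18.7667 pos [ 575.  -224.8  250.8] yaw 153.88 zax [-8.e-04  6.e-04 -1.e+00] shift cm [-39.11  19.83   0.11] F [ 0.07  0.07 -1.09] T [ 0.04 -0.04 -0.03] w 14.4
side centre px 386 102
top centre px 478 201
```

View pics/f7.png

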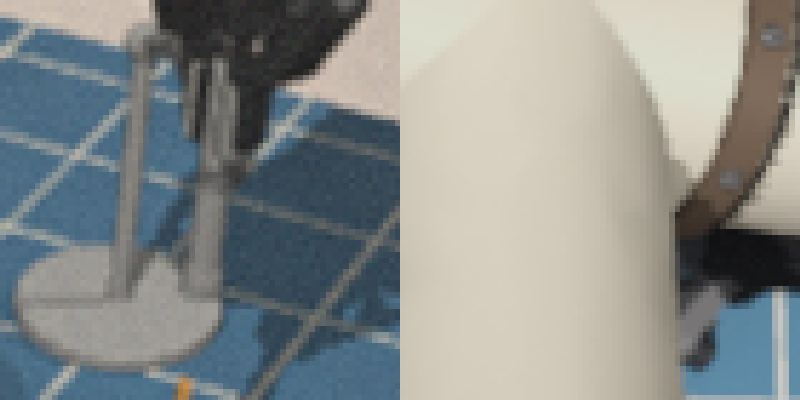

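The gauge hangs upright in the fingers and the stem stands out again (orange at the bottom of the crop). I'll carry it back to where it was picked up.

servo_tool --rows '[{"x": -1.5,"y": 0.8,"z": 0,"turn": 0,"fingers": 0.5},{"x": -3,"y": 1.5,"z": 0,"turn": 0,"fingers": 0.5},{"x": -3,"y": 1.5,"z": 0,"turn": 0,"fingers": 0.5},{"x": -3,"y": 1.5,"z": 0,"turn": 0,"fingers": 0.5},{"x": -3,"y": 1.5,"z": 0,"turn": 0,"fingers": 0.5},{"x": -3,"y": 1.5,"z": 0,"turn": 0,"fingers": 0.5},{"x": -3,"y": 1.5,"z": 0,"turn": 0,"fingers": 0.5},{"x": -3,"y": 1.5,"z": 0,"turn": 0,"fingers": 0.5},{"x": -3,"y": 1.5,"z": 0,"turn": 0,"fingers": 0.5},{"x": -3,"y": 1.5,"z": 0,"turn": 0,"fingers": 0.5}]'

```text
clock: 19.7
position: [571.8, 95.4, 250.7]
ee_rot: [-0.529, 0.849, 0.0, -0.001]
contact_force: [-0.5, -0.4, -1.5]
gripper_width: 14.5
```

servo_tool --rows '[{"x": -3,"y": 1.5,"z": 0,"turn": 0,"fingers": 0.5},{"x": -3,"y": 1.5,"z": 0,"turn": 0,"fingers": 0.5},{"x": -3,"y": 1.5,"z": 0,"turn": 0,"fingers": 0.5},{"x": -1.6,"y": 1.0,"z": 0,"turn": 0,"fingers": 0.5},{"x": 0,"y": 0,"z": 0,"turn": 0,"fingers": 0.5},{"x": 0,"y": 0,"z": 0,"turn": 0,"fingers": 0.5},{"x": 0,"y": 0,"z": 0,"turn": 0,"fingers": 0.5},{"x": 0,"y": 0,"z": 0,"turn": 0,"fingers": 0.5}]'

```text
clock: 20.37
position: [569.6, 212.2, 251.0]
ee_rot: [-0.529, 0.849, -0.0, -0.0]
contact_force: [-0.8, -0.3, -1.2]
gripper_width: 14.5
```

```bash
python3 -c "
from h import *
go(569.2,213.7,145)"
```

```text
clock 20.3667 pos [569.6 212.2 251. ] yaw 153.82 zax [-5.e-04 -5.e-04 -1.e+00] shift cm [-0.12  0.1  10.6 ] F [-0.77 -0.34 -1.22] T [-0.02  0.06 -0.01] w 14.5
```

servo_tool --rows '[{"x": -0.12,"y": 0.1,"z": 1,"turn": 0,"fingers": 0.5},{"x": 0,"y": 0,"z": 2,"turn": 0,"fingers": 0.5},{"x": 0,"y": 0,"z": 2,"turn": 0,"fingers": 0.5},{"x": 0,"y": 0,"z": 2,"turn": 0,"fingers": 0.5},{"x": 0,"y": 0,"z": 2,"turn": 0,"fingers": 0.5},{"x": 0,"y": 0,"z": 1,"turn": 0,"fingers": 0.5},{"x": 0,"y": 0,"z": 0,"turn": 0,"fingers": 0.5},{"x": 0,"y": 0,"z": 0,"turn": 0,"fingers": 0.5},{"x": 0,"y": 0,"z": 0,"turn": 0,"fingers": 0.5}]'

```text
clock: 21.12
position: [570.2, 214.9, 152.5]
ee_rot: [-0.529, 0.849, -0.0, 0.001]
contact_force: [0.3, -0.5, -1.4]
gripper_width: 14.8
```

```bash
python3 -c "
from h import *
go(569.2,213.7,145)"; python3 look.py p1 570 214 90 25
```

```text
clock 21.1167 pos [570.2 214.9 152.5] yaw 153.88 zax [ 0.0024  0.001  -1.    ] shift cm [0.16 0.04 0.75] F [ 0.26 -0.46 -1.36] T [ 0.04  0.04 -0.03] w 14.8
side centre px 303 244
top centre px 292 205
```

View pics/p1.png

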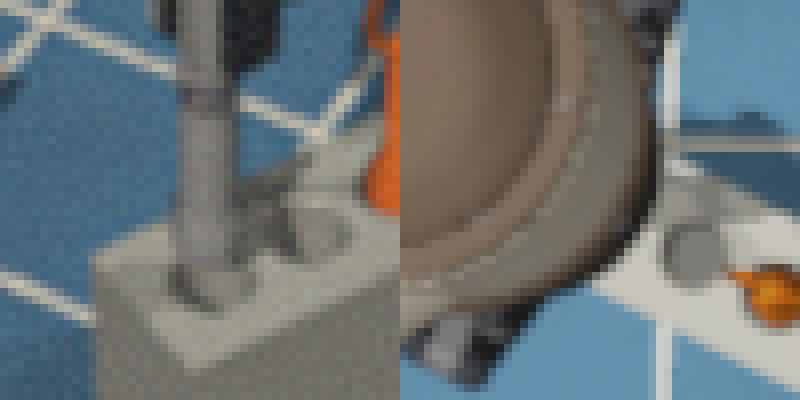

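```bash
python3 -c "
from h import *
for z in (60,77,95,130): print(z,proj('side',[570,214.5,z]))
print(proj('side',[571,214.5,60]))
z=np.load('pics/sidep1.npz');im=z['im'].astype(int);d=z['d']
print(list(range(294,316)))
for v in range(243,262): print(v,im[v,294:316].sum(1)//3)
for v in range(243,262): print(v,d[v,294:316].astype(int))
"; python3 lat.py p1 570.2 214.9 77
```

```text
60 [np.float64(303.8963233152976), np.float64(253.84905950271437)]
77 [np.float64(303.8658082148729), np.float64(248.70106768647992)]
95 [np.float64(303.8327675945501), np.float64(243.1270128527123)]
130 [np.float64(303.7662714721217), np.float64(231.90891134531583)]
[np.float64(303.50997973908926), np.float64(253.68087532223606)]
[294, 295, 296, 297, 298, 299, 300, 301, 302, 303, 304, 305, 306, 307, 308, 309, 310, 311, 312, 313, 314, 315]
243 [103 105 107 105 102  91  99 118 123 125 115 113  92  72  74  74  72  70
  74  98 123 141]
244 [100 106 102 103 105  89  97 113 123 122 117 111  93  77  68  86  86  87
  79 105 126 139]
245 [102 103 102 101 105  98 109 123 122 123 120 112  98  88  82  88  96  99
  84  75 104 121]
246 [101 101 107 114 117 108 111 125 127 124 123 111 109  96  88  95  92  86
  77  76  99 123]
247 [109 124 129 139 138 121 111 125 134 130 127 120 110 101  95  88  89  79
  77  72  94 118]
248 [134 147 152 156 155 128 117 125 130 131 125 128 105  93  83  93  90  78
  78  74  76 111]
249 [150 150 152 151 150 134 118 121 127 128 123 122 109  87  88  95  96  91
  85  68 
[... 2840 characters left out ...]
7 1088 1083 1085 1085
 1051 1053 1052 1054 1050 1056 1055 1055]
258 [1051 1053 1048 1050 1053 1051 1051 1052 1053 1051 1051 1055 1050 1049
 1054 1049 1052 1053 1051 1050 1048 1053]
259 [1058 1052 1053 1047 1051 1056 1052 1053 1051 1052 1052 1046 1049 1049
 1049 1052 1049 1052 1049 1051 1052 1056]
260 [1058 1050 1049 1048 1047 1043 1047 1048 1049 1045 1049 1049 1047 1047
 1048 1045 1048 1049 1048 1052 1054 1054]
261 [1060 1062 1052 1047 1045 1046 1046 1048 1046    0 1046 1048 1045 1046
 1046 1046 1045 1047 1051 1049 1057 1059]
part 1 13 rows 4 lateral off px -1.06 std 0.65 = mm -2.33 away off mm 1.21 std 0.56
part 16 40 rows 7 lateral off px -0.64 std 0.26 = mm -1.4 away off mm -0.48 std 0.95
```

The chuck sits about 0.7 px (1.5 mm) left of the slot centre, which agrees with the TCP reading. I'll shift it and check again.

servo_tool --rows '[{"x": 0.14,"y": 0.05,"z": 0.2,"turn": 0,"fingers": 0.5},{"x": 0,"y": 0,"z": 0.3,"turn": 0,"fingers": 0.5},{"x": 0,"y": 0,"z": 0,"turn": 0,"fingers": 0.5},{"x": 0,"y": 0,"z": 0,"turn": 0,"fingers": 0.5},{"x": 0,"y": 0,"z": 0,"turn": 0,"fingers": 0.5}]'

```text
clock: 21.63
position: [568.2, 213.8, 146.2]
ee_rot: [-0.529, 0.849, -0.0, 0.0]
contact_force: [-0.3, -0.7, -1.6]
gripper_width: 14.4
```

```bash
python3 -c "
from h import *
go(569.2,213.7,91)"; python3 look.py p2 570 214 80 20;python3 -c "
from h import *
z=np.load('pics/sidep2.npz');im=z['im'].astype(int);d=z['d']
print(list(range(294,316)))
for v in range(243,260): print(v,im[v,294:316].sum(1)//3)
for v in range(249,258): print(v,d[v,297:312].astype(int))"; python3 lat.py p2 569.2 213.7 72
```

```text
clock 21.6333 pos [568.2 213.8 146.2] yaw 153.89 zax [ 0.e+00 -1.e-04 -1.e+00] shift cm [-0.04 -0.09  5.52] F [-0.33 -0.71 -1.57] T [ 0.03 -0.   -0.02] w 14.4
side centre px 303 247
top centre px 292 205
[294, 295, 296, 297, 298, 299, 300, 301, 302, 303, 304, 305, 306, 307, 308, 309, 310, 311, 312, 313, 314, 315]
243 [100 100 102 103 105 104 102 101 115 124 122 120 112  98  77  73  76  78
  78  75  98 128]
244 [100 105 106 103 101 104  99 100 113 124 124 122 109 102  74  75  85  84
  78  83 117 143]
245 [100 105 102  99 103 115 105  96 115 121 124 118 116  95  76  88  97  91
  86  71 104 123]
246 [105 103 103 113 120 127 112 101 115 121 123 115 111  97  79  91  93  86
  80  78  91 117]
247 [109 120 130 137 137 141 118 104 116 119 124 119 116  97  84  84  82  83
  74  75  79 109]
248 [131 148 153 150 152 150 129 112 127 126 124 121 115 106  98  87  81  75
  80  73  77  97]
249 [151 148 151 155 153 153 128 113 126 129 129 127 123 116 108  93  83  84
  73  70  73  81]
250 [154 153 151 152 144 149 125 116 125 132 132 129 125 118 100  93  95  91
  92  84  74  78]
251 [148 148 144 145 134 
[... 1037 characters left out ...]
2 1040 1044 1041 1046 1071 1070
 1070]
252 [1065 1067 1066 1073 1047 1045 1042 1043 1039 1044 1042 1050 1065 1067
 1064]
253 [1064 1063 1068 1076 1075 1044 1045 1046 1042 1044 1049 1075 1065 1063
 1062]
254 [1060 1061 1071 1077 1080 1078 1079 1081 1081 1079 1080 1071 1068 1061
 1063]
255 [1056 1058 1072 1078 1082 1083 1084 1083 1080 1085 1078 1072 1060 1060
 1057]
256 [1059 1059 1059 1078 1084 1081 1087 1086 1085 1079 1082 1078 1058 1054
 1057]
257 [1056 1055 1051 1056 1084 1085 1089 1086 1084 1086 1085 1057 1054 1057
 1054]
part 1 13 rows 3 lateral off px -1.69 std 1.03 = mm -3.74 away off mm 1.57 std 0.65
part 16 40 rows 8 lateral off px -0.01 std 0.25 = mm -0.03 away off mm -1.34 std 0.55
```

View pics/p2.png

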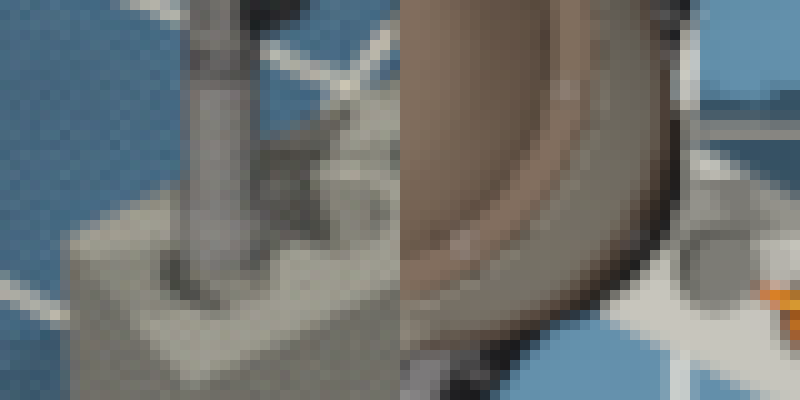

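servo_tool --rows '[{"x": -0.05,"y": -0.06,"z": 0.3,"turn": 0,"fingers": 0.5},{"x": 0,"y": 0,"z": 0.4,"turn": 0,"fingers": 0.5},{"x": 0,"y": 0,"z": 0.3,"turn": 0,"fingers": 0.5},{"x": 0,"y": 0,"z": 0.2,"turn": 0,"fingers": 0.5},{"x": 0,"y": 0,"z": 0,"turn": 0,"fingers": 0.5},{"x": 0,"y": 0,"z": 0,"turn": 0,"fingers": 0.5}]'

```text
clock: 22.23
position: [568.9, 213.8, 133.9]
ee_rot: [-0.529, 0.849, -0.0, -0.0]
contact_force: [0.9, 0.2, -1.1]
gripper_width: 14.2
```

```bash
python3 -c "
from h import *
go(569.2,213.7,91)"; python3 look.py p3 570 214 80 20
```

```text
clock 22.2333 pos [568.9 213.8 133.9] yaw 153.89 zax [-4.e-04 -4.e-04 -1.e+00] shift cm [-0.   -0.03  4.29] F [ 0.93  0.24 -1.14] T [ 0.02 -0.03 -0.01] w 14.2
side centre px 303 247
top centre px 292 205
```

View pics/p3.png

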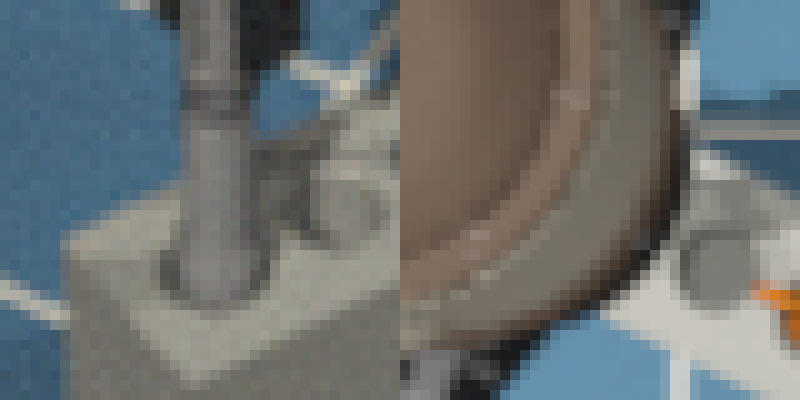

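The chuck is now centred and entering the slot (crop pixel 215,290), with no force. I'll continue down.

servo_tool --rows '[{"x": 0,"y": 0,"z": 0.3,"turn": 0,"fingers": 0.5},{"x": 0,"y": 0,"z": 0.4,"turn": 0,"fingers": 0.5},{"x": 0,"y": 0,"z": 0.4,"turn": 0,"fingers": 0.5},{"x": 0,"y": 0,"z": 0.4,"turn": 0,"fingers": 0.5},{"x": 0,"y": 0,"z": 0,"turn": 0,"fingers": 0.5}]'

```text
clock: 22.75
position: [568.9, 213.7, 118.2]
ee_rot: [-0.529, 0.849, -0.0, -0.0]
contact_force: [0.2, -0.6, -2.0]
gripper_width: 14.2
```

servo_tool --rows '[{"x": 0,"y": 0,"z": 0.4,"turn": 0,"fingers": 0.5},{"x": 0,"y": 0,"z": 0.4,"turn": 0,"fingers": 0.5},{"x": 0,"y": 0,"z": 0.4,"turn": 0,"fingers": 0.5},{"x": 0,"y": 0,"z": 0.4,"turn": 0,"fingers": 0.5},{"x": 0,"y": 0,"z": 0.4,"turn": 0,"fingers": 0.5},{"x": 0,"y": 0,"z": 0.2,"turn": 0,"fingers": 0.5},{"x": 0,"y": 0,"z": 0,"turn": 0,"fingers": 0.5},{"x": 0,"y": 0,"z": 0,"turn": 0,"fingers": 0.5}]'

```text
clock: 23.42
position: [568.9, 213.8, 97.0]
ee_rot: [-0.529, 0.849, 0.0, -0.0]
contact_force: [1.0, -0.4, -1.3]
gripper_width: 14.9
```

```bash
python3 -c "
from h import *
go(569.2,213.7,91)"
```

```text
clock 23.4167 pos [568.9 213.8  97. ] yaw 153.88 zax [-4.e-04 -2.e-04 -1.e+00] shift cm [-0.   -0.03  0.6 ] F [ 0.95 -0.38 -1.34] T [-0.13 -0.15  0.02] w 14.9
```

servo_tool --rows '[{"x": 0,"y": 0,"z": 0.2,"turn": 0,"fingers": 0.5},{"x": 0,"y": 0,"z": 0.2,"turn": 0,"fingers": 0.5},{"x": 0,"y": 0,"z": 0.1,"turn": 0,"fingers": 0.5},{"x": 0,"y": 0,"z": 0,"turn": 0,"fingers": 0.5},{"x": 0,"y": 0,"z": 0,"turn": 0,"fingers": 0.5}]'

```text
clock: 23.83
position: [569.0, 213.9, 92.1]
ee_rot: [-0.529, 0.849, -0.0, -0.0]
contact_force: [0.3, -0.0, -1.9]
gripper_width: 14.6
```

servo_tool --rows '[{"x": 0,"y": 0,"z": 0.1,"turn": 0,"fingers": 0.5},{"x": 0,"y": 0,"z": 0,"turn": 0,"fingers": 0.5},{"x": 0,"y": 0,"z": 0,"turn": 0,"fingers": 0.5}]'

```text
clock: 24.08
position: [569.0, 214.0, 91.2]
ee_rot: [-0.529, 0.849, 0.0, -0.0]
contact_force: [-0.3, 0.0, -1.5]
gripper_width: 14.7
```

servo_tool --rows '[{"x": 0,"y": 0,"z": 0.08,"turn": 0,"fingers": 0.5},{"x": 0,"y": 0,"z": 0,"turn": 0,"fingers": 0.5},{"x": 0,"y": 0,"z": 0,"turn": 0,"fingers": 0.5}]'

```text
clock: 24.33
position: [569.0, 214.0, 90.5]
ee_rot: [-0.529, 0.849, 0.0, 0.0]
contact_force: [1.0, -0.4, -1.2]
gripper_width: 14.6
```

servo_tool --rows '[{"x": 0,"y": 0,"z": 0.05,"turn": 0,"fingers": 0.5},{"x": 0,"y": 0,"z": 0,"turn": 0,"fingers": 0.5},{"x": 0,"y": 0,"z": 0,"turn": 0,"fingers": 0.5}]'

```text
clock: 24.58
position: [569.1, 214.0, 90.4]
ee_rot: [-0.529, 0.849, -0.0, 0.0]
contact_force: [-1.0, 0.1, 2.9]
gripper_width: 14.6
```

The gauge is seated on the slot floor at the same TCP height as the pick. I'll open gently.

servo_tool --rows '[{"x": 0,"y": 0,"z": 0,"turn": 0,"fingers": 1.6},{"x": 0,"y": 0,"z": 0,"turn": 0,"fingers": 1.8},{"x": 0,"y": 0,"z": 0,"turn": 0,"fingers": 2.2},{"x": 0,"y": 0,"z": 0,"turn": 0,"fingers": 3},{"x": 0,"y": 0,"z": 0,"turn": 0,"fingers": 4},{"x": 0,"y": 0,"z": 0,"turn": 0,"fingers": 6},{"x": 0,"y": 0,"z": 0,"turn": 0,"fingers": 8},{"x": 0,"y": 0,"z": 0,"turn": 0,"fingers": 8.5},{"x": 0,"y": 0,"z": 0,"turn": 0,"fingers": 8.5},{"x": 0,"y": 0,"z": 0,"turn": 0,"fingers": 8.5}]'

```text
clock: 25.42
position: [569.0, 213.9, 89.9]
ee_rot: [-0.529, 0.849, 0.0, -0.0]
contact_force: [0.4, 0.3, 0.5]
gripper_width: 84.6
```

```bash
python3 -c "
from h import *
go(569.2,213.7,91)"; python3 look.py p4 570 214 120 25
```

```text
clock 25.4167 pos [569.  213.9  89.9] yaw 153.89 zax [-0.  0. -1.] shift cm [ 0.01 -0.03 -0.11] F [0.42 0.34 0.55] T [ 0.03  0.02 -0.  ] w 84.6
side centre px 303 235
top centre px 291 204
```

View pics/p4.png

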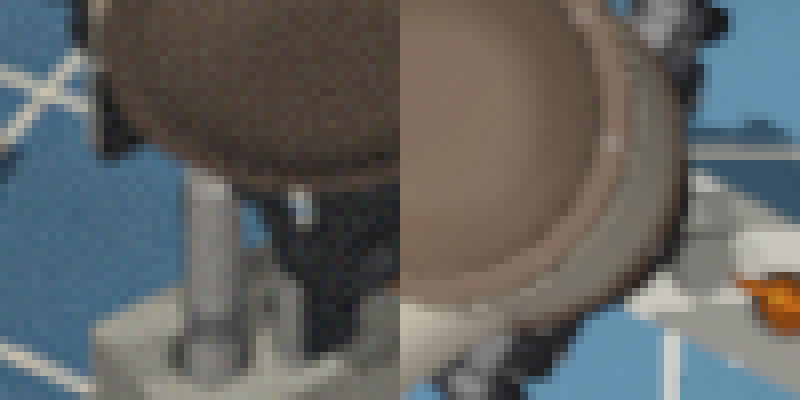

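The gauge stands free and upright with the fingers open. I'll retract straight up, then sideways out of view.

servo_tool --rows '[{"x": 0,"y": 0,"z": -0.5,"turn": 0,"fingers": 8.5},{"x": 0,"y": 0,"z": -1,"turn": 0,"fingers": 8.5},{"x": 0,"y": 0,"z": -1.5,"turn": 0,"fingers": 8.5},{"x": 0,"y": 0,"z": -2,"turn": 0,"fingers": 8.5},{"x": 0,"y": 0,"z": -2,"turn": 0,"fingers": 8.5},{"x": 0,"y": 0,"z": -2,"turn": 0,"fingers": 8.5},{"x": 0,"y": 0,"z": -2,"turn": 0,"fingers": 8.5},{"x": 0,"y": 0,"z": -2,"turn": 0,"fingers": 8.5},{"x": 0,"y": 0,"z": -1.5,"turn": 0,"fingers": 8.5},{"x": 0,"y": 0,"z": 0,"turn": 0,"fingers": 8.5}]'

```text
clock: 26.35
position: [570.9, 214.7, 240.3]
ee_rot: [-0.529, 0.848, -0.0, 0.005]
contact_force: [-0.4, -0.1, 0.7]
gripper_width: 85.5
```

servo_tool --rows '[{"x": 1,"y": 1,"z": 0,"turn": 0,"fingers": 8.5},{"x": 2,"y": 1,"z": 0,"turn": 0,"fingers": 8.5},{"x": 3,"y": 1,"z": 0,"turn": 0,"fingers": 8.5},{"x": 3,"y": 1,"z": 0,"turn": 0,"fingers": 8.5},{"x": 3,"y": 1,"z": 0,"turn": 0,"fingers": 8.5},{"x": 3,"y": 1,"z": 0,"turn": 0,"fingers": 8.5},{"x": 3,"y": 1,"z": 0,"turn": 0,"fingers": 8.5},{"x": 3,"y": 1,"z": 0,"turn": 0,"fingers": 8.5},{"x": 3,"y": 1,"z": 0,"turn": 0,"fingers": 8.5},{"x": 3,"y": 1,"z": 0,"turn": 0,"fingers": 8.5}]'

```text
clock: 27.18
position: [358.7, 14.4, 234.7]
ee_rot: [-0.529, 0.849, 0.0, -0.0]
contact_force: [-0.2, -0.4, -0.3]
gripper_width: 84.7
```

servo_tool --rows '[{"x": 3,"y": 0,"z": 0,"turn": 0,"fingers": 8.5},{"x": 3,"y": 0,"z": 0,"turn": 0,"fingers": 8.5},{"x": 3,"y": 0,"z": 0,"turn": 0,"fingers": 8.5},{"x": 3,"y": 0,"z": 0,"turn": 0,"fingers": 8.5},{"x": 3,"y": 0,"z": 0,"turn": 0,"fingers": 8.5},{"x": 3,"y": 0,"z": 0,"turn": 0,"fingers": 8.5},{"x": 3,"y": 0,"z": 0,"turn": 0,"fingers": 8.5},{"x": 2,"y": 0,"z": 0,"turn": 0,"fingers": 8.5},{"x": 0,"y": 0,"z": 0,"turn": 0,"fingers": 8.5},{"x": 0,"y": 0,"z": 0,"turn": 0,"fingers": 8.5}]'

```text
clock: 28.02
position: [258.3, -191.5, 234.8]
ee_rot: [-0.528, 0.849, 0.0, 0.0]
contact_force: [0.7, 0.2, -0.0]
gripper_width: 84.9
```

```bash
python3 look.py e1 560 190 110 30; python3 -c "
from h import *
o=[]
for n in('side','top'):
    o.append(np.load(f'pics/{n}e1.npz')['im'][:,:,::-1])
cv2.imwrite('pics/e1s.png',o[0]);cv2.imwrite('pics/e1t.png',o[1])
for tag in('0','e1'):
  z=np.load(f'pics/side{tag}.npz');w=cloud('side',z['d']);m=(z['d']>0)&(np.hypot(w[...,0]-568,w[...,1]-216)<22)&(w[...,2]>72);q=w[m];print(tag,m.sum(),q[:,2].max(),q.mean(0).round(1), np.nonzero(m)[0].min())
  z=np.load(f'pics/top{tag}.npz');w=cloud('top',z['d']);m=(z['d']>0)&(np.hypot(w[...,0]-568,w[...,1]-216)<22)&(w[...,2]>72);q=w[m];print(tag,m.sum(),q[:,2].max() if len(q) else 0)
go(0,0,0)"
```

```text
side centre px 313 232
top centre px 300 208
0 165 135.42893521857388 [568.1 218.2 107.3] 230
0 45 134.54336552361826
e1 172 153.420351601716 [567.  218.8 110.9] 224
e1 47 152.4975438965588
clock 28.1167 pos [ 259.1 -190.8  234.9] yaw 153.88 zax [ 2.e-04  1.e-04 -1.e+00] shift cm [-5.72 31.66 23.49] F [-0.48  0.29 -0.39] T [ 0.04  0.01 -0.03] w 85.5
```

View pics/e1.png

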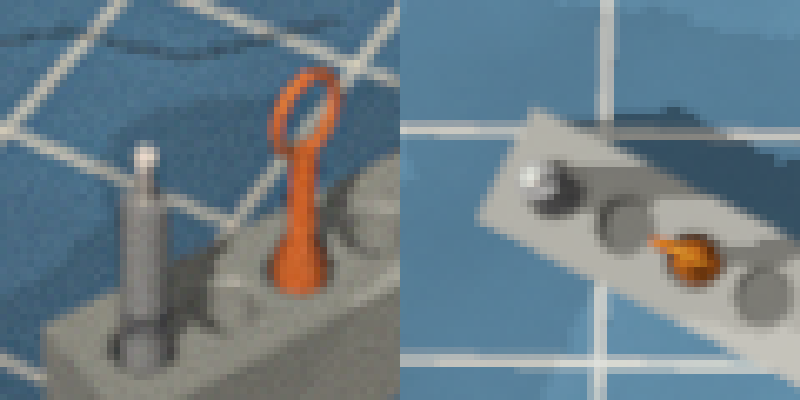

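View pics/e1s.png

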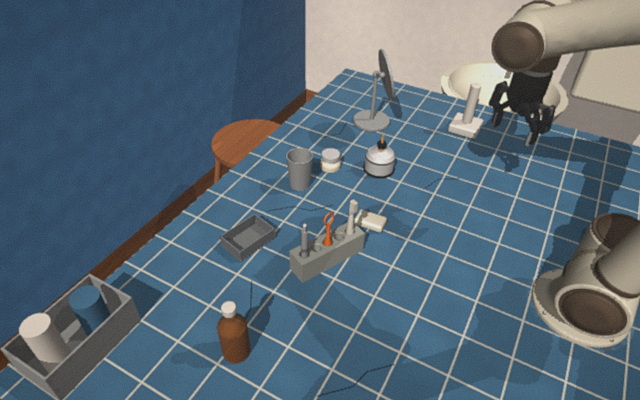

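The gauge stands upright in its slot with the white rod out (side pixel about 305,225). Its top is 18 mm higher than at the start, and nothing else has moved. The arm is clear, so I'll hand in.

```bash
python3 -c "
from bench import arm
print(arm.job_done(), arm.read_state()['clock'])"
```

```text
the job is handed in; nothing more can be done
the job is handed in; nothing more can be done
```

I took the gauge from the stand, pressed it squarely over the flask's valve stem, and stood it back upright in the same end slot with the rod still out. The job was handed in at about 28 s.

- **Push:** the sensor showed 16.4 to 17.2 N for about 1.4 s, after about a second at about 15 N. Adding the gauge's own weight makes the main push about 18 N at the seal. The highest reading I saw was 17.2 N, but forces are only reported at the end of each move call, so I could not see peaks in between.
- **Rod reading:** both cameras show the top of the rod about 18 mm higher than at the start. That implies a stem push of about 9.1 N, a little above the 8 to 9 N I felt on the level part, but within the sensor's noise of about 1 N.
- **Sideways load:** up to about 4 N of side force showed during the press, and the tool tilted by about 0.4°. I corrected this only partly.
- **Final check:** the gauge stood upright and free. By eye, the other things in the side view were where they started, and the gripper was open and far from everything.

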